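Stow the objective and rock the jammed alignment block free

TASK

Get the microscope alignment cradle ready for wiping out: first put the loose objective upright into its own storage socket, the one whose hole fits it, fully down, and let go. Then take the alignment block jammed in the cradle by its head and rock it side to side, both ways, easing it up as it rocks until it comes out, without lifting the cradle off its base (it is not screwed down, so a straight pull lifts it). Finish while holding the block in the gripper, upright and just clear above its slot, 1 to 3 cm above the cradle, and leave everything else alone.

Things in the scene. Friction and masses are not known exactly. Their poses are not given: they have to be found in the camera images.
- objective_mid (a point): Loose microscope objective standing upright on the bench: round, 58 mm tall, lower 32 mm a steel barrel 26 mm wide, upper 26 mm a black collar 30 mm wide. This point is on its axis half-way up (29 mm above its foot); z is its axis, up. Grip it by the collar so that the fingertips stay above the socket.
- objective_foot (a point): Centre of the underside of the same objective.
- socket_middle_hole0 (a point): Centre of the mouth of the objective's own socket: fixed white plastic block 62 x 62 x 22 mm high with an upright blind hole, 29 mm wide, 16 mm deep, 2 mm chamfer; mouth at the top, z up. Fully home the objective's foot is 16 mm below it. In a row in any order, 90 mm apart along y, stand two like blocks: one with a wider hole (39 mm, empty), one narrower (23 mm) holding a smaller objective.
- slot (a point): Centre of the mouth of the slot in the white cradle, level with the cradle's top, 50 mm above the bench. The slot is 30 mm deep and 46 mm long along y. Across x a spring jaw (36 mm long, from 6 to 24 mm below the mouth) presses the block's tongue with about 22 N against the opposite cheek. z is up; the block can be rocked in the y-z plane.
- cradle (a joint): How far the cradle has been lifted off its base, m: 0 standing on it, grows upward, at most 0.03. It lifts at an upward pull of about 12 N.
- grip (a point): Centre of the alignment block's head: bare aluminium, 18 mm (x) x 26 mm (y) x 38 mm high, on top of a flat tongue 12 mm (x) x 30 mm (y) x 52 mm high. This point is 71 mm above the tongue's lower end. At the start the tongue stands upright on the slot's floor, in its middle, with 8 mm of room either side in y, block axes parallel to the slot's.
- tongue_end (a point): Centre of the lower end of the alignment block's tongue.
- dish: Open glass dish, 90 mm wide, 16 mm high, origin at its underside: leave alone.
- slide_case: Closed grey slide case 34 x 90 x 24 mm, origin at its underside, long side along its y: leave alone.
- eyepiece: Black eyepiece standing on the bench, 40 mm wide, 50 mm high, origin at its underside: leave alone.
- small_objective: Smaller objective, 24 mm wide at its collar, 44 mm tall, standing in the narrow socket and reaching 50 mm above the bench; origin at its underside: leave alone.
- block: The alignment block, 120 g; origin at its tongue's lower end. Straight up it is held by friction of 22 to 31 N; while it tilts in the slot's y-z plane about the jaw's middle (15 mm below the mouth), up to 12 degrees each way, it creeps up at a small pull, 2 to 3 mm a full swing. Out of the jaw after rising 24 mm, out of the slot after 30 mm.
- objective: The loose objective as a whole, 75 to 140 g; origin at its foot.
- dock: The cradle with its base; origin on the bench under the slot, axes as the slot's. A white cradle, 70 mm (x) x 100 mm (y), 1.2 kg, stands on a fixed aluminium base 100 x 130 x 10 mm and is held sideways by two upright steel dowels of 10 mm diameter, 43 mm either side of the slot along y, reaching 60 mm above the bench.
Not all that is in view belongs to the job. What is shaped like the block but turquoise is not meant. Leave any green look-alike of the objective alone.

How it is judged:
On the way, in this order (a step that is already met when the one before it is completed fails the run):
1. objective upright and fully down in its own socket, released (horizontal distance between objective_foot and socket_middle_hole0 below 0.004 m and z of objective_foot in the frame of socket_middle_hole0 below -0.013 m and angle between objective_mid's own z axis and vertical below 0.1 rad and contact force between the fingers and objective below 0.05 N and linear speed of objective below 0.02 m/s), for 0.2 s.
2. block rocked to one side (its head 4 mm or more towards the slot's +y) while its tongue is in the slot (y of grip in the frame of slot above 0.004 m and z of tongue_end in the frame of slot below -0.002 m).
3. block rocked to the other side (its head 4 mm or more towards -y) while its tongue is in the slot (y of grip in the frame of slot below -0.004 m and z of tongue_end in the frame of slot below -0.002 m).
At the end, for the whole second after the job is handed in: Block still in the fingers, touching nothing of the dock, its end 3-45 mm above the cradle top, within 30 mm of the slot centre, tilt under 15 deg; cradle lifted under 3 mm; objective released in its own socket: within 4 mm of centre, 13 mm or more deep, tilt under 0.1 rad (z of tongue_end in the frame of slot between 0.003 and 0.045 m and horizontal distance between tongue_end and slot below 0.03 m and angle between grip's own z axis and vertical below 0.26 rad and contact force between the fingers and block above 1 N and contact force between block and dock below 0.05 N and linear speed of block below 0.03 m/s and value of joint cradle below 0.003 m and horizontal distance between objective_foot and socket_middle_hole0 below 0.004 m and z of objective_foot in the frame of socket_middle_hole0 below -0.013 m and angle between objective_mid's own z axis and vertical below 0.1 rad and contact force between the fingers and objective below 0.05 N); the arm keeps its last pose, push and grip.
It fails at once if cradle lifted more than 6 mm off its base (value of joint cradle above 0.006 m).
It fails at once if a bystander moved more than 15 mm (distance of any of dish, slide_case, eyepiece, small_objective from where it was at the start of the episode above 0.015 m).
It also fails if it takes over 64 s, if anything falls off the work surface, if the arm or the gripper's body presses on something with over 40 N, if the wrist force passes 120 N, or if a joint passes its speed limit or range.

ROBOT

A 6-joint arm with a two-finger parallel gripper is mounted at the origin on the work surface. World frame = base frame: x ahead of the robot, y to its left, z up, the work surface at z = 0. Lengths are in m, angles in rad, forces in N, time in s.
With the tool pointing down it reaches from about 0.375 to 0.9 m from the base axis. Payload 3.1 kg.
Tool frame: the origin (TCP) lies midway between the tips of the shut fingers; the grasp point (between the pads) lies 19 mm behind it; x points along the fingers, y is the direction in which the jaws open and shut, and the axes are right-handed (so a half turn about x gives the same grasp; the last joint's range is limited). The gripper opens to 87 mm and grips with 3 to 60 N. Pads are 19 mm wide; open, the fingers measure 117 mm over their backs; the gripper's body (75 mm by 190 mm) begins 51 mm behind the grasp point.
Start: joints at [-0.178, 0.527, 1.433, -0, 1.181, -0.178], TCP at [0.625, 0, 0.223] pointing down, gripper open.
Joint ranges: [-3.08, 3.08], [-0.75, 2.2], [0.22, 2.44], [-1.43, 4.57], [0, 2.65], [-2.85, 2.85]. Speed limits (rad/s): [2.79, 2.79, 3.14, 3.14, 3.14, 3.14].

INTERFACE

Orientations are given as a unit quaternion [x, y, z, w].
In Python, from rig import get_obs, imaging, robot gives the robot as it stands.
- The arm moves only by the shell command python3 -m inch 'ROWS' [FORCE]. ROWS is JSON, a list of rows, each a list of 3 entries, a list of its own where there are three numbers: the finger opening in mm, from 0 to 87, then the shift along the tool's x, y, z in mm, then the turn, a rotation vector about the tool's x, y, z in degrees. In form: [[grip, [dx, dy, dz], [wx, wy, wz]], ...]. A call has 1 to 12 rows; each row shifts and turns the pose as measured when the row begins, along the tool's axes as they then stand; what a row does not reach is not made up. A row lasts 1/8 s, in which the tool goes at most 62.5 mm and 10.7 degrees, less where a joint would pass 70% of its speed; a pose out of reach is approached as far as the arm can. A call with a gripper value outside its range is refused whole. The fingers move at their own pace and stop on an object; FORCE is the grip in N (left out, the last holds). Time passes only in rows, so rows that do not move let the fingers close. It gives the time, the measured TCP pose, the force and the opening at its end, in the units of the state.
- get_obs(): the state, without advancing time (a new reading comes with each control period).
- imaging.camera(name): name is "scene" or "side" or "wrist"; returns the picture (400x640x3 uint8, red, green, blue); there is no depth.
- imaging.camera_params(name): a dict with "camera_matrix" (3x3 intrinsics, pixels), "k1" (the pictures are not rectified: a ray, as slopes to the right and down, at radius r is drawn at 1 + k1 r^2 times it, then the intrinsics apply), "xyz" and "rotation" of the camera in the world. Camera axes: x right, y down, z forward; pixel columns grow to the right and rows downward; lengths in m; the calibration is good to about 2 mm. A picture is of the moment at which its call begins: read the wrist's pose just before it. camera_params takes no time and is no camera call; for the wrist camera it gives the pose at the moment of the call.
- robot.hand_in(): hands the job in, once; it reports no verdict.
Trained networks look in the newest picture that a camera, given by its name, has taken for a name from the list of things; names that differ only in an ending like _2 or _b are one class to them, and where a whole thing is asked for, a point or a joint stands for the part that bears it (a point fixed in the world has none). Each returns a list of dicts, best first, with "confidence" (0 to 1); they miss things now and then, are a little off and sometimes report something else, mostly with a low value. They report only what shows in the picture. A call takes as long as a camera call. They do not tell look-alikes from the thing itself.
- imaging.cut_out(camera, target): "pixels" (400x640 bool, what is visible of it) and "box" ([centre column, centre row, width, height] in pixels, round what is visible of it).
- imaging.tip_of(camera, target): "pixel" ([column, row] in pixels: a listed point, or the origin of a listed thing).
The state is a dict: "time": time; "q": joint angles; "joint_velocities": joint speeds; "joint_torque": joint torques, N m; "position": TCP position; "tool_rot": TCP orientation; "ft_force": force on the tool from outside, world axes, zero at the start; "moment": the same for the moment, N m; "grip_width": finger opening in m.
Only numpy, scipy, OpenCV 4.12 (cv2) and the standard library are available. Lean on these libraries where they do the work, as an engineer would, in place of code of your own. Each camera call takes 0.05 s, during which the arm holds its last target. There are 200 camera calls.

## Working session

There is one attempt and no reset: what is moved stays moved. The work goes in short steps, Python scripts to look and compute and a shell command to move; the robot and the scene stay as the last step left them, time stands still between calls to the robot, and variables do not carry over. Pictures are saved under pics/ and viewed, about 8 in all and at most 12, crops included, and the job is handed in when it is done.

```bash
ls; mkdir -p pics
cat > h.py <<'E'
import numpy as np, cv2
from rig import get_obs, imaging, robot
from scipy.spatial.transform import Rotation as R
def rot(p):
    r=np.array(p["rotation"],float)
    return r if r.shape==(3,3) else R.from_quat(r).as_matrix()
def ray(p,px):
    K=np.array(p["camera_matrix"]);s=np.linalg.inv(K)@[px[0],px[1],1.];s=s[:2]
    u=s.copy()
    for _ in range(20): u=s/(1+p["k1"]*(u@u))
    return np.array(p["xyz"]),rot(p)@np.r_[u,1]
def at_z(p,px,z):
    o,d=ray(p,px);return o+d*(z-o[2])/d[2]
def proj(p,X):
    c=rot(p).T@(np.array(X)-p["xyz"]);u=c[:2]/c[2];u=u*(1+p["k1"]*(u@u));return (np.array(p["camera_matrix"])@np.r_[u,1])[:2]
def tri(rays):
    A=0;b=0
    for o,d in rays:
        d=d/np.linalg.norm(d);M=np.eye(3)-np.outer(d,d);A=A+M;b=b+M@o
    return np.linalg.solve(A,b)
def save(n,im): cv2.imwrite(f"pics/{n}.png",cv2.cvtColor(im,cv2.COLOR_RGB2BGR))
E
python3 - <<'E'
from h import *
P={c:imaging.camera_params(c) for c in("scene","side","wrist")}
ims=[imaging.camera(c) for c in("scene","side")]
im=np.vstack(ims);save("a",cv2.resize(im,(480*1,600)) if 0 else ims[0]);save("b",ims[1])
print(P["scene"],P["side"])
Z=dict(objective_mid=.029,objective_foot=0,socket_middle_hole0=.022,slot=.05,grip=.091,tongue_end=.02,dish=0,slide_case=0,eyepiece=0,small_objective=.006,dock=0)
for n,z in Z.items():
  for c in("scene","side"):
    for d in imaging.tip_of(c,n)[:4]:
      print(n,c,np.round(d["pixel"],1),round(d["confidence"],2),np.round(at_z(P[c],d["pixel"],z),3))
E
```

```text
pics
{'camera_matrix': array([[367.94330666,   0.        , 327.78349954],
       [  0.        , 367.94330666, 207.36360786],
       [  0.        ,   0.        ,   1.        ]]), 'k1': -0.059856559232564874, 'xyz': array([ 0.86119123, -0.45174336,  0.7223795 ]), 'rotation': array([ 0.90472564,  0.26121323, -0.09306834, -0.32338437])} {'camera_matrix': array([[399.24437628,   0.        , 323.41351694],
       [  0.        , 399.24437628, 196.53141144],
       [  0.        ,   0.        ,   1.        ]]), 'k1': 0.015102334226179197, 'xyz': array([0.45930974, 0.51737878, 0.69891717]), 'rotation': array([-0.11880748,  0.93253074, -0.3388905 ,  0.03774158])}
objective_mid scene [238.2 233.7] 0.6 [ 0.426 -0.148  0.029]
objective_mid scene [211.  256.8] 0.56 [ 0.416 -0.228  0.029]
objective_mid side [407.4 166.8] 0.76 [ 0.424 -0.164  0.029]
objective_mid side [409.9 148.7] 0.69 [ 0.425 -0.227  0.029]
objective_mid side [256.8 202. ] 0.27 [0.726 0.025 0.029]
objective_foot scene [239.3 243.3] 0.79 [ 0.428 -0.155  0.   ]
objective_foot scene [218.  261.6] 0.63 [ 0.42  -0.219  0.   ]
objective_
[... 1120 characters left out ...]
4.2 212.5] 0.85 [0.58  0.009 0.02 ]
tongue_end side [350.7 177. ] 0.61 [ 0.546 -0.107  0.02 ]
dish scene [335.2 348.8] 0.88 [ 0.748 -0.244  0.   ]
dish side [286.5 126.5] 0.64 [ 0.752 -0.261  0.   ]
slide_case scene [389.8 255.1] 0.85 [0.742 0.005 0.   ]
slide_case scene [216.4 263.2] 0.59 [ 0.42  -0.224  0.   ]
slide_case side [255.4 201.5] 0.92 [0.741 0.003 0.   ]
eyepiece scene [433.8 189.5] 0.58 [0.752 0.252 0.   ]
eyepiece side [202.1 304.7] 0.72 [0.749 0.26  0.   ]
eyepiece side [410.4 157.7] 0.2 [ 0.419 -0.227  0.   ]
small_objective scene [371.8 140.1] 0.56 [0.522 0.333 0.006]
small_objective side [311.6 374.1] 0.81 [0.52  0.329 0.006]
dock side [324.4 215.3] 0.88 [0.581 0.001 0.   ]
```

View pics/a.png

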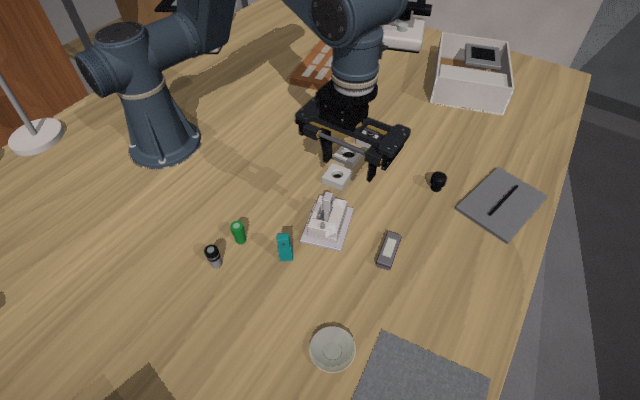

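View pics/b.png

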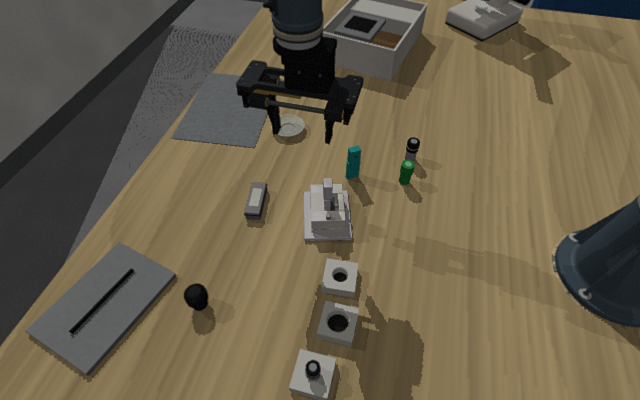

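The real objective is the black/steel one at scene (214,256) / side (412,148). Its green look-alike is at scene (238,233) / side (406,172). The jammed block stands in the white cradle at scene (327,212); the turquoise one at (285,247) is not meant. In the side view the socket candidates are (340,277) with the medium hole, (338,321) with the wide hole and (313,372) holding the small objective. I choose the one at (340,277), nearest the cradle.

```bash
cat >> h.py <<'E'
def delta(X,yaw=None):
    "tool-frame shift mm to world X; turn about tool x so tool y has world heading yaw (mod pi) pointing down"
    o=get_obs();r=R.from_quat(o["tool_rot"]);print("pos",np.round(o["position"],4),"q",np.round(o["q"],2),"w",round(o["grip_width"],4),"F",np.round(o["ft_force"],1),"t",round(o["time"],2))
    print("shift",np.round(r.inv().apply(np.array(X)-o["position"])*1000,1))
    M=r.as_matrix()
    if yaw is not None:
        best=None
        for k in(0,np.pi):
            y=np.array([np.cos(yaw+k),np.sin(yaw+k),0]);x=np.array([0,0,-1.]);T=np.c_[x,y,np.cross(x,y)]
            v=(r.inv()*R.from_matrix(T)).as_rotvec(degrees=True)
            if best is None or np.linalg.norm(v)<np.linalg.norm(best):best=v
        print("turn",np.round(best,1))
    return M
E
python3 - <<'E'
from h import *
print(np.round(delta([.419,-.226,.16],0),2))
P={c:imaging.camera_params(c) for c in("scene","side")}
for c in P: imaging.camera(c)
for n in["objective","socket_middle_hole0","block","eyepiece"]:
  for c in P:
    for d in imaging.cut_out(c,n)[:4]: print(n,c,np.round(d["box"],0),round(d["confidence"],2))
p=imaging.camera_params("wrist");print(p)
print("turq", tri([ray(P["scene"],(281.8,240.9)),ray(P["side"],(355.9,154.2))]),tri([ray(P["scene"],(326,204.1)),ray(P["side"],(328.9,188.7))]),
"obj",tri([ray(P["scene"],(211,256.8)),ray(P["side"],(409.9,148.7))]))
E
```

```text
pos [0.625  0.     0.2225] q [-0.18  0.53  1.43  0.    1.18 -0.18] w 0.0869 F [-0.2 -0.5 -0.8] t 1.2
shift [  62.5 -206.   226. ]
turn [ 0. -0.  0.]
[[-0.  1.  0.]
 [ 0.  0. -1.]
 [-1. -0. -0.]]
objective scene [327. 207.  13.  26.] 0.61
objective scene [213. 256.  17.  20.] 0.59
objective scene [238. 234.  16.  26.] 0.49
objective side [405. 171.  16.  24.] 0.63
socket_middle_hole0 scene [338. 177.  34.  26.] 0.92
socket_middle_hole0 side [338. 278.  42.  38.] 0.72
block scene [326. 208.  14.  26.] 0.71
block scene [285. 246.  17.  29.] 0.71
block scene [387. 253.  27.  40.] 0.35
block side [353. 161.  15.  34.] 0.65
block side [327. 196.  10.  33.] 0.5
eyepiece scene [440. 179.  21.  20.] 0.52
eyepiece scene [327. 209.  12.  30.] 0.37
eyepiece side [196. 298.  21.  29.] 0.58
eyepiece side [338. 277.  36.  38.] 0.57
eyepiece side [412. 148.  15.  18.] 0.54
{'camera_matrix': array([[323.4864127 ,   0.        , 313.6796204 ],
       [  0.        , 323.4864127 , 205.32928495],
       [  0.        ,   0.        ,   1.        ]]), 'k1': -0.040962887803063855, 'xyz': array([0.62585291, 0.07624052, 0.38485693]), 'rotation': array([9.90015779e-01, 8.45504385e-04, 1.11181289e-04, 1.40954000e-01])}
turq [ 0.54312309 -0.13072254  0.07133658] [ 0.57455309 -0.00385987  0.08508367] obj [ 0.4217232  -0.22776644  0.03146745]
```

```bash
python3 -m inch '[[50,[10,-34,38],[0,0,0]],[50,[10,-34,38],[0,0,0]],[50,[10,-34,38],[0,0,0]],[50,[10,-34,38],[0,0,0]],[50,[10,-34,38],[0,0,0]],[50,[10,-34,38],[0,0,0]],[50,[0,0,0],[0,0,0]]]' 20
cat > lookobj.py <<'E'
from h import *
import sys
p=imaging.camera_params("wrist");im=imaging.camera("wrist")
save(sys.argv[1],im)
for a in sys.argv[2:]:
  n,z=a.split("=")
  for d in imaging.tip_of("wrist",n)[:4]: print(n,np.round(d["pixel"],1),round(d["confidence"],2),np.round(at_z(p,d["pixel"],float(z)),4))
E
python3 lookobj.py c objective_mid=.029 objective_foot=0
python3 -c "
from h import *
delta([.421,-.227,.16],0)"
```

```text
time: 2.58
position: [0.4195, -0.2356, 0.1618]
tool_rot: [0.5, 0.498, -0.498, 0.504]
ft_force: [-0.4, -0.5, -0.8]
grip_width: 0.0503
objective_mid [318.3  91.1] 0.83 [ 0.4252 -0.1427  0.029 ]
objective_mid [307.9 184.9] 0.72 [ 0.4162 -0.2258  0.029 ]
objective_mid [313.7 178.8] 0.19 [ 0.4216 -0.22    0.029 ]
objective_foot [312.9 178.1] 0.6 [ 0.4211 -0.2253  0.    ]
pos [ 0.4221 -0.2334  0.1626] q [-0.74  0.43  1.85  0.01  0.85 -0.75] w 0.0501 F [-0.   0.6 -0.1] t 2.73
shift [ 2.5 -1.1 -6.4]
turn [ 0.5  0.3 -0.6]
```

View pics/c.png

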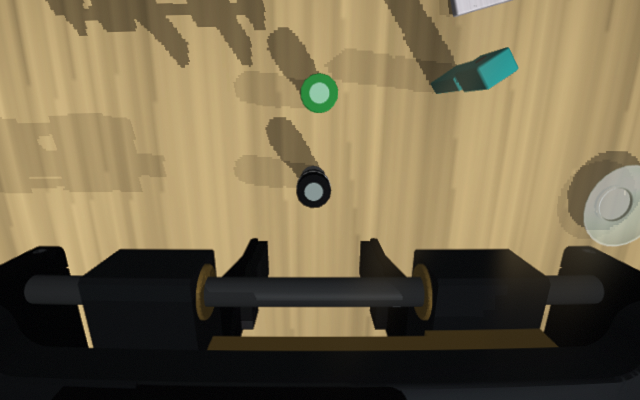

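The close view confirms it: the black and steel objective's top is at (313.5,191), the green look-alike at (319,92), the turquoise block at (490,70) and the dish at (610,200).

Run:
```python
from h import *
p=imaging.camera_params("wrist");im=imaging.camera("wrist")
g=cv2.cvtColor(im,cv2.COLOR_RGB2GRAY)
m=(g[150:225,280:350]<45).astype(np.uint8);n,l,s,c=cv2.connectedComponentsWithStats(m)
print(s,c)
m2=(g[185-15:215,295:335]>70)
d=[at_z(p,x,.058) for x in((313.5,191),(313.5+17,191),(313.5-17,191))];print(np.round(d,4))
cv2.imwrite("pics/d.png",cv2.resize(cv2.cvtColor(im[150:230,260:370],cv2.COLOR_RGB2BGR),None,fx=6,fy=6,interpolation=0))
X=d[0];delta([X[0],X[1],.11],0)
```

```text
[[   0    0   70   75 4564]
 [  14   21   33   38  686]] [[35.22567923 36.6847064 ]
 [29.67201166 39.09766764]]
[[ 0.4239 -0.2226  0.058 ]
 [ 0.4384 -0.2225  0.058 ]
 [ 0.4095 -0.2227  0.058 ]]
pos [ 0.4224 -0.233   0.1626] q [-0.74  0.43  1.85  0.    0.85 -0.75] w 0.0495 F [-0.3 -0.1 -0.1] t 2.77
shift [ 52.6   1.1 -10.7]
turn [ 0.5  0.3 -0.6]
```

View pics/d.png

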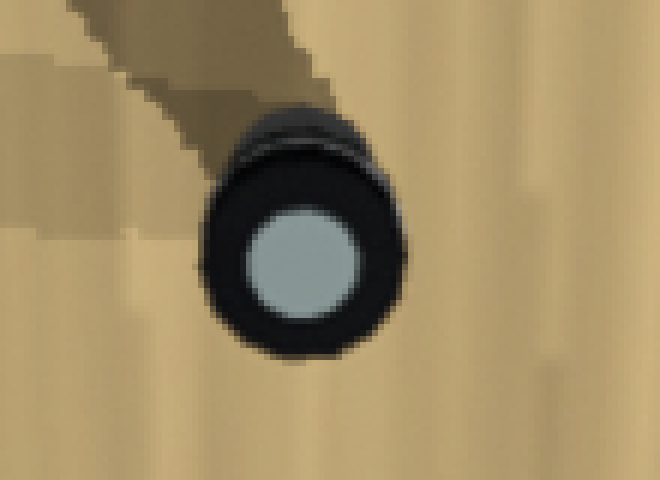

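The lens centre is at crop (303,264), which is image (310.5,193.5): world about (0.421,-0.224). I'll descend now.

```bash
python3 -m inch '[[50,[0,-1.5,-8.7],[0.5,0.3,-0.6]],[50,[40,0,0],[0,0,0]],[50,[40,0,0],[0,0,0]],[50,[0,0,0],[0,0,0]]]' 20; python3 -c "
from h import *
delta([.4213,-.2243,.029],0)
p=imaging.camera_params('wrist');im=imaging.camera('wrist');print(proj(p,[.4213,-.2243,.058]))
cv2.imwrite('pics/e.png',cv2.cvtColor(im[100:360,150:480],cv2.COLOR_RGB2BGR))"
```

```text
time: 3.28
position: [0.4253, -0.2201, 0.0828]
tool_rot: [0.498, 0.501, -0.498, 0.503]
ft_force: [0.4, 0.2, 0.5]
grip_width: 0.0503
pos [ 0.4253 -0.2201  0.0828] q [-0.71  0.57  1.92  0.    0.65 -0.72] w 0.0503 F [0.4 0.2 0.5] t 3.27
shift [53.8 -4.2  4. ]
turn [ 0.5  0.1 -0.2]
[305.54348458 245.10449658]
```

View pics/e.png

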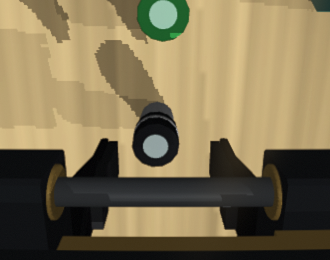

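Lens at image (306,247), against a prediction of (305.5,245), so the estimate holds. I descend and grip.

```bash
python3 -m inch '[[50,[0,-4,5],[0.5,0,0]],[50,[0,0,0],[0,0,0]]]' 20; python3 -c "
from h import *
delta([.4213,-.225,.029],0)"; python3 -m inch '[[50,[27,0,0],[0,0,0]],[50,[26,0,0],[0,0,0]],[50,[0,0,0],[0,0,0]]]'; python3 -c "
from h import *
delta([.4213,-.225,.029],0)"
```

```text
time: 3.58
position: [0.4238, -0.2266, 0.0867]
tool_rot: [0.501, 0.496, -0.499, 0.504]
ft_force: [0.0, -0.1, -0.1]
grip_width: 0.0499
pos [ 0.4238 -0.2266  0.0867] q [-0.72  0.56  1.92  0.    0.65 -0.73] w 0.0499 F [ 0.  -0.1 -0.1] t 3.58
shift [57.6 -3.1 -2. ]
turn [ 0.   0.4 -0.6]
time: 3.95
position: [0.4271, -0.2299, 0.0368]
tool_rot: [0.501, 0.492, -0.499, 0.508]
ft_force: [0.2, 0.2, -0.0]
grip_width: 0.0499
pos [ 0.4271 -0.2299  0.0368] q [-0.73  0.66  1.94  0.    0.52 -0.73] w 0.0499 F [ 0.2  0.2 -0. ] t 3.95
shift [ 7.6 -5.9 -5. ]
turn [-0.   0.8 -1. ]
```

```bash
python3 -m inch '[[50,[4,-6,-5],[0,0.8,-1]],[50,[0,0,0],[0,0,0]]]'; python3 -c "
from h import *
delta([.4213,-.225,.029],0)
imaging.camera('wrist')
delta([.4213,-.225,.029],0)
"
```

```text
time: 4.2
position: [0.4216, -0.2255, 0.0344]
tool_rot: [0.5, 0.499, -0.5, 0.5]
ft_force: [-0.6, -0.5, -0.4]
grip_width: 0.0501
pos [ 0.4216 -0.2255  0.0344] q [-0.73  0.67  1.94 -0.    0.53 -0.72] w 0.0501 F [-0.6 -0.5 -0.4] t 4.2
shift [ 5.4 -0.3 -0.5]
turn [-0.1  0.1 -0.1]
pos [ 0.4221 -0.2259  0.0346] q [-0.73  0.67  1.94 -0.    0.53 -0.72] w 0.05 F [0.5 0.6 1. ] t 4.25
shift [ 5.6 -0.8 -0.9]
turn [-0.1  0.1 -0.1]
```

Good. I close here (after 4 mm more down), wait, then lift.

```bash
python3 -m inch '[[50,[4,0,0],[0,0,0]],[50,[0,0,0],[0,0,0]],[10,[0,0,0],[0,0,0]],[10,[0,0,0],[0,0,0]],[10,[0,0,0],[0,0,0]],[10,[0,0,0],[0,0,0]],[10,[0,0,0],[0,0,0]]]' 25; python3 -m inch '[[10,[-30,0,0],[0,0,0]],[10,[-30,0,0],[0,0,0]],[10,[-30,0,0],[0,0,0]],[10,[-30,0,0],[0,0,0]],[10,[0,0,0],[0,0,0]]]'; python3 -c "
from h import *
delta([.515,.143,.16],0)
p=imaging.camera_params('wrist');im=imaging.camera('wrist');cv2.imwrite('pics/f.png',cv2.cvtColor(im[100:360,150:480],cv2.COLOR_RGB2BGR))"
```

```text
time: 5.12
position: [0.4226, -0.2262, 0.0313]
tool_rot: [0.5, 0.498, -0.5, 0.502]
ft_force: [-0.1, 0.4, -0.9]
grip_width: 0.0296
time: 5.75
position: [0.4214, -0.2253, 0.1536]
tool_rot: [0.5, 0.499, -0.5, 0.5]
ft_force: [0.5, -0.2, -1.0]
grip_width: 0.0295
pos [ 0.4214 -0.2253  0.1536] q [-0.73  0.44  1.87 -0.    0.83 -0.72] w 0.0295 F [ 0.5 -0.2 -1. ] t 5.75
shift [  -6.7   93.2 -368.4]
turn [-0.1  0.1 -0.1]
```

View pics/f.png

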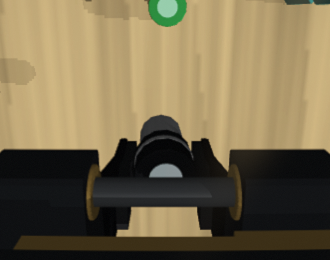

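```bash
python3 -m inch '[[10,[-36,0,0],[0,0,0]],[10,[0,15.5,-52],[0,0,0]],[10,[0,15.5,-52],[0,0,0]],[10,[0,15.5,-52],[0,0,0]],[10,[0,15.5,-52],[0,0,0]],[10,[0,15.5,-52],[0,0,0]],[10,[0,15.5,-52],[0,0,0]],[10,[0,0,0],[0,0,0]]]'
cat > sock.py <<'E'
from h import *
import sys
delta([.515,.143,.16],0)
p=imaging.camera_params('wrist');im=imaging.camera('wrist')
for d in imaging.tip_of("wrist","socket_middle_hole0")[:3]: print(np.round(d["pixel"],1),round(d["confidence"],2),np.round(at_z(p,d["pixel"],.022),4))
save(sys.argv[1],im);np.save("p.npy",p,allow_pickle=True)
E
python3 sock.py g
```

```text
time: 6.8
position: [0.5131, 0.0961, 0.1785]
tool_rot: [-0.499, -0.504, 0.505, -0.492]
ft_force: [0.1, -0.6, -0.4]
grip_width: 0.0296
pos [0.5131 0.0961 0.1785] q [-0.03  0.46  1.72  0.01  0.98 -0.03] w 0.0296 F [ 0.1 -0.6 -0.4] t 6.8
shift [ 18.8   1.9 -46.8]
turn [-0.4 -0.4  1. ]
[318.2 140.8] 0.57 [0.5159 0.1459 0.022 ]
```

View pics/g.png

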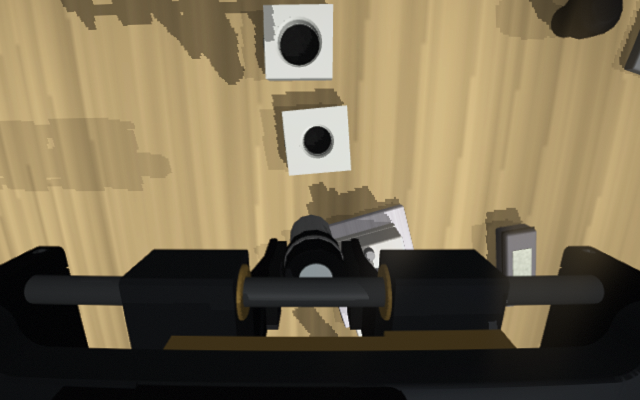

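The hole of our socket is at (318,141), between the wide one at (300,44) and the cradle. The objective is held, with its lens near (316,270).

Run:
```python
from h import *
p=np.load("p.npy",allow_pickle=True).item();o=get_obs();M=R.from_quat(o["tool_rot"]).as_matrix();t=o["position"]
im=cv2.imread("pics/g.png")
a=np.linspace(0,2*np.pi,73)
for dz in(-.003,-.001,.001,.003):
  # lens disc and collar at top of objective, z_tool=dz
  r=[]
  for rad in(.0085,.015):
    E=np.array([proj(p,t+M@[-.027,rad*np.cos(b),dz+rad*np.sin(b)]) for b in a]);r+=[E[:,1].min(),E[:,0].min(),E[:,0].max()]
  print(dz,np.round(r,1))
g=cv2.cvtColor(im,cv2.COLOR_BGR2GRAY)
print(g[230:285,316]);print(g[272,280:350])
# hole ellipse
m=(g[115:165,290:345]<70).astype(np.uint8);n,l,s,c=cv2.connectedComponentsWithStats(m);i=1+s[1:,4].argmax();print(s[i]+[290,115,0,0,0],c[i]+[290,115])
# block contour
w=(g[90:190,265:365]>170).astype(np.uint8);cs,_=cv2.findContours(w,0,2);k=max(cs,key=cv2.contourArea);print(cv2.minAreaRect(k+[265,90]) if 0 else cv2.minAreaRect(k))
```

```text
-0.003 [264.2 291.3 327.6 251.2 277.5 341.5]
-0.001 [268.1 291.4 327.6 255.3 277.6 341.4]
0.001 [272.  291.5 327.5 259.3 277.7 341.2]
0.003 [275.9 291.5 327.4 263.2 277.8 341.1]
[ 10   2   8   7  13  34  56  61  51  14   3   6   7   5   5   6   7   6
   6   8  11  10   8  10  10   8  10   8   8  11   8   7  15  63 127 145
 145 146 145 144 145 145 146 145 146 145 129  70  26  25  29  32  35  36
  39]
[ 14  14   9  10   6  13  14  17  18  16  16  13  10  10  10   8   9   8
   6  13  61 131 146 146 145 145 144 145 144 146 145 146 144 146 144 145
 146 146 145 145 144 145 145 145 145 144 144 145 147 148 122  61  18   9
   8  10  10  10  10   9   9  10  11   9  11  11  12  11  14  13]
[304 127  27  27 587] [317.14650767 140.05621806]
((49.99917984008789, 57.153114318847656), (80.84861755371094, 68.78955841064453), 86.49646759033203)
```

```bash
python3 -m inch '[[10,[0,0,0],[-0.4,-0.4,1]],[10,[0,2,-47],[0,0,0]],[10,[50,0,0],[0,0,0]],[10,[50,0,0],[0,0,0]],[10,[0,0,0],[0,0,0]]]'; python3 sock.py g2;  python3 -c "
from h import *
im=cv2.imread('pics/g2.png');cv2.imwrite('pics/g2c.png',cv2.resize(im[180:330,230:400],None,fx=4,fy=4,interpolation=0))"
```

```text
time: 7.52
position: [0.5141, 0.1339, 0.0761]
tool_rot: [-0.503, -0.495, 0.504, -0.498]
ft_force: [-0.5, -0.4, -1.5]
grip_width: 0.0296
pos [0.5141 0.1339 0.0761] q [ 0.05  0.63  1.79 -0.01  0.73  0.06] w 0.0296 F [-0.5 -0.4 -1.5] t 7.53
shift [-83.9   0.8  -8.8]
turn [-0.8  0.2 -0. ]
[314.4 207.9] 0.89 [0.5158 0.1451 0.022 ]
```

View pics/g2c.png

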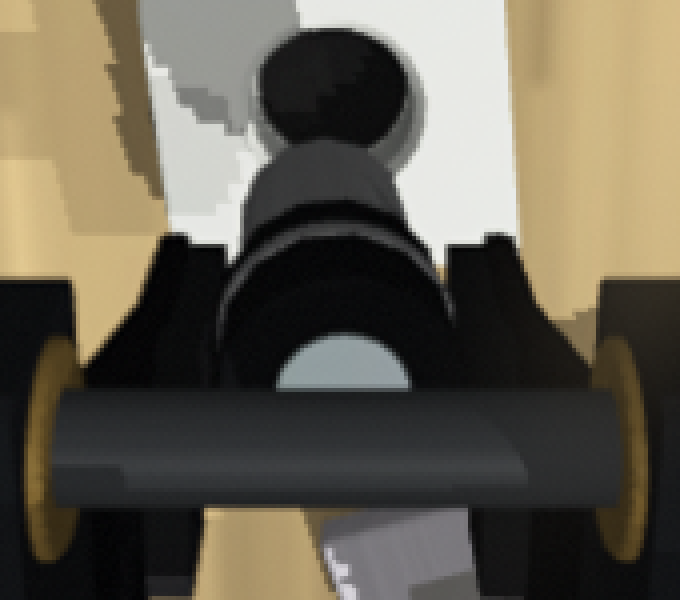

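Run:
```python
from h import *
from scipy.optimize import least_squares
p=np.load("p.npy",allow_pickle=True).item();t=get_obs()["position"]
a=np.linspace(0,2*np.pi,361)
def ext(c,r,z):
    E=np.array([proj(p,[c[0]+r*np.cos(b),c[1]+r*np.sin(b),z]) for b in a]);return E[:,0].min(),E[:,0].max(),E[:,1].min(),E[:,1].max()
C=lambda x,y:(230+x/4-.5*0,180+y/4)
def fit(r,z,obs): # obs: midcol, top row
    f=lambda c:[(ext(c,r,z)[0]+ext(c,r,z)[1])/2-obs[0],ext(c,r,z)[2]-obs[1]]
    c=least_squares(f,t[:2],diff_step=1e-3).x;print(np.round(c,4),np.round(ext(c,r,z),1))
print("lens");fit(.0085,t[2]+.027,C(343,333))
print("foot");fit(.013,t[2]-.031,C(323,138))
print("hole inner dark bottom?mouth");fit(.0165,.022,C(337,26))
print("hole 14.5 z.020");fit(.0145,.020,C(333,29))
print(rot(p)@[0,0,1],p["xyz"]-t)
```

```text
lens
[0.5161 0.1364] [297.1 334.4 263.2 296.4]
foot
[0.5133 0.136 ] [290.  331.5 214.5 253.2]
hole inner dark bottom?mouth
[0.5157 0.144 ] [290.7 337.8 186.5 231.6]
hole 14.5 z.020
[0.515 0.145] [292.7 333.8 187.2 226.7]
[-0.00262897 -0.28286236 -0.95915691] [-0.00158763  0.07642345  0.15859395]
```

```bash
python3 -m inch '[[10,[0,2,-8.3],[0,0,0]],[10,[0,0,0],[0,0,0]]]'; python3 -c "
from h import *
delta([.5161,.1422,.055],0)"; python3 sock.py g3;  python3 -c "
from h import *
im=cv2.imread('pics/g3.png');cv2.imwrite('pics/g3c.png',cv2.resize(im[180:330,230:400],None,fx=4,fy=4,interpolation=0))"
```

```text
time: 7.88
position: [0.5225, 0.1425, 0.0834]
tool_rot: [0.507, 0.491, -0.5, 0.501]
ft_force: [0.5, -0.6, -0.7]
grip_width: 0.0296
pos [0.5225 0.1425 0.0834] q [ 0.06  0.62  1.77 -0.01  0.73  0.08] w 0.0296 F [ 0.5 -0.6 -0.7] t 7.88
shift [28.3 -6.9  0.3]
turn [-0.9  0.2 -1. ]
pos [0.5225 0.1425 0.0834] q [ 0.06  0.62  1.77 -0.01  0.73  0.08] w 0.0296 F [ 0.5 -0.6 -0.7] t 7.88
shift [-76.7  -6.2  -0.2]
turn [-0.9  0.2 -1. ]
[301.9 217.2] 0.68 [0.516  0.1446 0.022 ]
```

View pics/g3c.png

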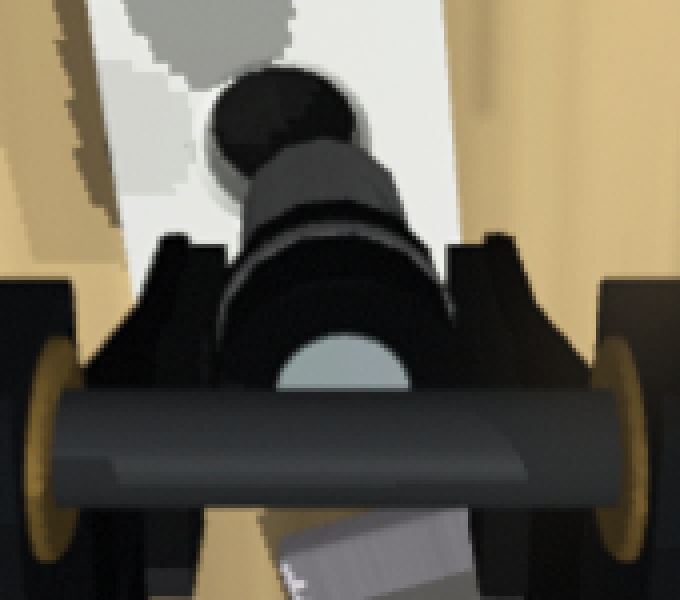

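```bash
python3 -m inch '[[10,[0,-6,0],[0,0.2,-1]]]'; python3 -c "
from h import *
delta([.5166,.1423,.07],0)"
```

```text
time: 8.1
position: [0.5161, 0.1425, 0.0836]
tool_rot: [-0.504, -0.497, 0.504, -0.496]
ft_force: [0.4, -0.2, -1.7]
grip_width: 0.0295
pos [0.5161 0.1425 0.0836] q [0.06 0.62 1.77 0.   0.75 0.07] w 0.0295 F [ 0.4 -0.2 -1.7] t 8.1
shift [13.6  0.5  0.2]
turn [-0.8 -0.   0.1]
```

```bash
python3 -m inch '[[10,[22,0.5,0],[0,0,0]]]'; python3 -c "
from h import *
delta([.5166,.1423,.037],0)"
```

```text
time: 8.22
position: [0.5178, 0.1426, 0.0631]
tool_rot: [0.505, 0.496, -0.503, 0.497]
ft_force: [-0.7, -0.2, -2.2]
grip_width: 0.0294
pos [0.5178 0.1426 0.0631] q [0.06 0.65 1.78 0.   0.7  0.07] w 0.0294 F [-0.7 -0.2 -2.2] t 8.22
shift [26.1 -1.3  0.4]
turn [-0.8 -0.1 -0.1]
```

```bash
python3 -m inch '[[10,[6,-1.3,0.4],[0,0,0]]]'; python3 sock.py g4;  python3 -c "
from h import *
im=cv2.imread('pics/g4.png');cv2.imwrite('pics/g4c.png',cv2.resize(im[180:330,230:400],None,fx=4,fy=4,interpolation=0))"
```

```text
time: 8.35
position: [0.5155, 0.1422, 0.0564]
tool_rot: [0.504, 0.497, -0.503, 0.496]
ft_force: [-0.0, -0.6, -0.3]
grip_width: 0.0298
pos [0.5155 0.1422 0.0564] q [0.06 0.66 1.79 0.   0.69 0.07] w 0.0298 F [-0.  -0.6 -0.3] t 8.35
shift [-103.6   -0.5   -0.9]
turn [-0.8 -0.1 -0. ]
[310.4 228.5] 0.74 [0.5145 0.1457 0.022 ]
```

View pics/g4c.png

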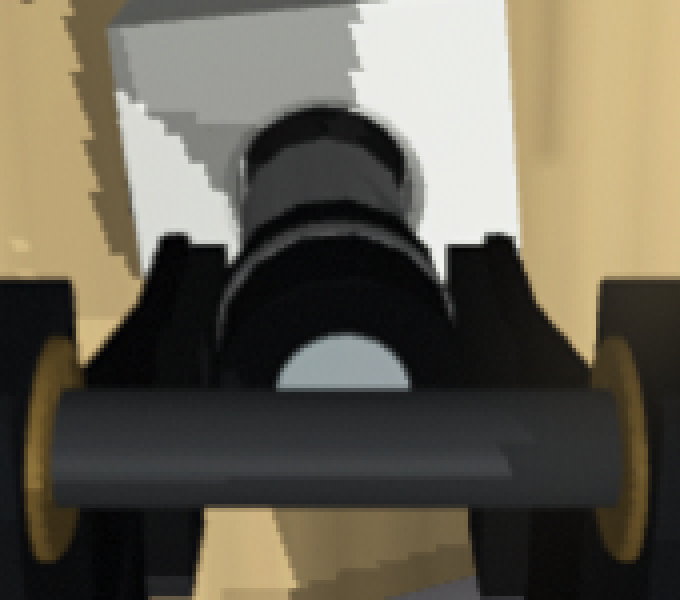

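Run:
```python
from h import *
from scipy.optimize import least_squares
p=np.load("p.npy",allow_pickle=True).item();t=get_obs()["position"]
a=np.linspace(0,2*np.pi,361)
def ext(c,r,z):
    E=np.array([proj(p,[c[0]+r*np.cos(b),c[1]+r*np.sin(b),z]) for b in a]);return E[:,0].min(),E[:,0].max(),E[:,1].min(),E[:,1].max()
C=lambda x,y:(230+x/4,180+y/4)
def fit(r,z,obs):
    f=lambda c:[(ext(c,r,z)[0]+ext(c,r,z)[1])/2-obs[0],ext(c,r,z)[2]-obs[1]]
    c=least_squares(f,t[:2],diff_step=1e-3).x;print(np.round(c,4),np.round(ext(c,r,z),1))
fit(.013,t[2]-.031,C(323,138));fit(.0165,.022,C(329,101));fit(.0145,.020,C(328,106))
delta([.5162,.1425,.036],0)
```

```text
[0.5147 0.1434] [290.4 331.1 214.5 252.6]
[0.5156 0.1448] [286.8 337.7 205.2 253.1]
[0.5155 0.1454] [289.8 334.2 206.5 248.3]
pos [0.5157 0.1422 0.0567] q [0.06 0.66 1.79 0.   0.69 0.07] w 0.0297 F [-0.6 -0.1 -1.1] t 8.45
shift [20.7  0.5 -0.3]
turn [-0.8 -0.1 -0. ]
```

```bash
python3 -m inch '[[10,[5,1,-1.5],[0,0,0]]]'; python3 -m inch '[[10,[6,0,0],[0,0,0]]]'; python3 -c "
from h import *
delta([.5166,.1437,.037],0)"
```

```text
time: 8.57
position: [0.5173, 0.1437, 0.0522]
tool_rot: [0.504, 0.496, -0.503, 0.497]
ft_force: [0.5, -0.1, -0.4]
grip_width: 0.0294
time: 8.7
position: [0.5171, 0.1438, 0.0462]
tool_rot: [0.504, 0.496, -0.503, 0.496]
ft_force: [-0.6, 0.8, 0.4]
grip_width: 0.0297
pos [0.5171 0.1438 0.0462] q [0.06 0.68 1.79 0.   0.67 0.08] w 0.0297 F [-0.6  0.8  0.4] t 8.7
shift [ 9.2 -0.5  0.2]
turn [-0.8 -0.1 -0.1]
```

The foot is inside the hole with no force reading. I continue to the floor.

```bash
python3 -m inch '[[10,[5,0,0],[0,0,0]]]'; python3 -m inch '[[10,[4,0,0],[0,0,0]]]';python3 -m inch '[[10,[2,0,0],[0,0,0]]]' 10
```

```text
time: 8.82
position: [0.5169, 0.1439, 0.041]
tool_rot: [0.504, 0.496, -0.503, 0.496]
ft_force: [-0.3, -0.9, -0.0]
grip_width: 0.0298
time: 8.95
position: [0.5165, 0.1439, 0.0369]
tool_rot: [0.504, 0.497, -0.503, 0.496]
ft_force: [-5.3, -0.7, 20.2]
grip_width: 0.0297
time: 9.07
position: [0.5153, 0.144, 0.0355]
tool_rot: [-0.503, -0.497, 0.504, -0.496]
ft_force: [-4.8, -0.1, 16.0]
grip_width: 0.0292
```

On the floor (20 N at the predicted height). I release, wait, then rise.

```bash
python3 -m inch '[[48,[-0.5,0,0],[0,0,0]],[48,[0,0,0],[0,0,0]],[48,[0,0,0],[0,0,0]],[48,[0,0,0],[0,0,0]]]'; python3 -c "
from h import *
delta([.5166,.1437,.137],0)"
```

```text
time: 9.57
position: [0.5167, 0.1441, 0.0361]
tool_rot: [0.504, 0.497, -0.503, 0.496]
ft_force: [0.6, -0.4, -0.0]
grip_width: 0.0478
pos [0.5167 0.1441 0.0361] q [0.06 0.7  1.79 0.   0.64 0.07] w 0.0478 F [ 0.6 -0.4 -0. ] t 9.57
shift [-1.009e+02 -1.000e-01  2.000e-01]
turn [-0.8 -0.1 -0. ]
```

```bash
python3 -m inch '[[48,[-45,0,0],[0,0,0]],[48,[-45,0,0],[0,0,0]],[48,[-45,0,0],[0,0,0]],[48,[0,14,50],[0,0,0]],[48,[0,14,50],[0,0,0]],[48,[0,14,50],[0,0,0]],[48,[0,14,50],[0,0,0]]]'
python3 - <<'E'
from h import *
delta([.575,-.05,.18],0)
p=imaging.camera_params('wrist');im=imaging.camera('wrist');save("k",im)
for n,z in(("slot",.05),("grip",.091),("tongue_end",.02),("objective_mid",.035),("dock",0)):
  for d in imaging.tip_of("wrist",n)[:3]: print(n,np.round(d["pixel"],1),round(d["confidence"],2),np.round(at_z(p,d["pixel"],z),4))
np.save("pk.npy",p,allow_pickle=True)
im2=imaging.camera("side")
p2=imaging.camera_params("side")
for n,z in(("objective_mid",.035),("socket_middle_hole0",.022),("objective_foot",.006)):
  for d in imaging.tip_of("side",n)[:3]: print(n,np.round(d["pixel"],1),round(d["confidence"],2),np.round(at_z(p2,d["pixel"],z),4))
a=im[:, 100:500];b=cv2.resize(im2[220:330,270:400],None,fx=2.4,fy=2.4)
c=np.zeros((400,400+b.shape[1],3),np.uint8);c[:,:400]=a;c[:b.shape[0],400:]=b;save("kc",c)
E
```

```text
time: 10.45
position: [0.5717, -0.0585, 0.1748]
tool_rot: [0.502, 0.498, -0.501, 0.499]
ft_force: [-0.5, 0.2, 0.1]
grip_width: 0.0481
pos [ 0.5717 -0.0585  0.1748] q [-0.3   0.52  1.61  0.    1.01 -0.29] w 0.0481 F [-0.5  0.2  0.1] t 10.45
shift [-5.2  3.3 -8.5]
turn [-0.4 -0.1 -0.1]
slot [318.3 133.4] 0.69 [ 5.772e-01 -4.000e-04  5.000e-02]
grip [319.  135.8] 0.94 [5.771e-01 4.000e-04 9.100e-02]
grip [283.7 279.7] 0.82 [ 0.5471 -0.1195  0.091 ]
tongue_end [290.4 248.3] 0.62 [ 0.548  -0.1217  0.02  ]
dock [319.1 125.8] 0.7 [0.5788 0.004  0.    ]
objective_mid [339.5 270. ] 0.86 [0.5162 0.1448 0.035 ]
objective_mid [407.4 168.2] 0.61 [ 0.4235 -0.1537  0.035 ]
socket_middle_hole0 [341.6 276.8] 0.67 [0.5103 0.1507 0.022 ]
socket_middle_hole0 [336.4 274.2] 0.62 [0.521  0.1478 0.022 ]
objective_foot [342.  275.9] 0.71 [0.5111 0.1399 0.006 ]
objective_foot [406.5 180.8] 0.49 [ 0.4192 -0.1415  0.006 ]
```

View pics/kc.png

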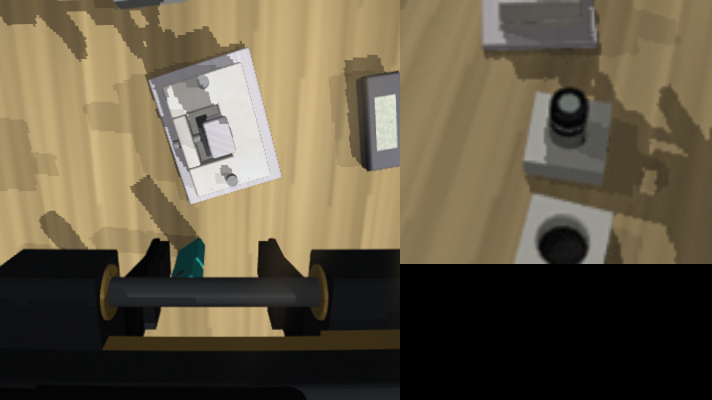

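The objective stands upright in its own socket (right inset, (568,115)). The dock is yawed by about 14°, with base corners at crop (248,48), (281,179), (190,203) and (150,76). The block's head top is at crop (219,138).

Run:
```python
from h import *
p=np.load("pk.npy",allow_pickle=True).item()
B=np.array([at_z(p,(100+x,y),.01) for x,y in((248,48),(281,179),(190,203),(150,76))]);print(np.round(B,4),B.mean(0))
L=B-np.roll(B,-1,0);print(np.round(np.linalg.norm(L[:,:2],axis=1),4),np.degrees(np.arctan2(L[:,1],L[:,0])))
print("head top",at_z(p,(319.5,138.5),.110))
for z in(.08,.091):print(at_z(p,(319,135.8),z))
o=delta([.576,.0,.18],np.radians(14))
im=cv2.imread("pics/k.png");cv2.imwrite("pics/kz.png",cv2.resize(im[40:215,240:390],None,fx=4,fy=4,interpolation=0)[:600])
```

```text
[[ 0.6056  0.0753  0.01  ]
 [ 0.6425 -0.0492  0.01  ]
 [ 0.548  -0.0745  0.01  ]
 [ 0.513   0.0511  0.01  ]] [0.57725737 0.00067596 0.01      ]
[0.1299 0.0977 0.1304 0.0957] [ 106.50399248   14.97032095  -74.39485906 -165.37870706]
head top [ 5.77098992e-01 -1.32824325e-04  1.10000000e-01]
[ 5.77283085e-01 -3.93904682e-04  8.00000000e-02]
[5.77088996e-01 3.75358970e-04 9.10000000e-02]
pos [ 0.571  -0.0556  0.1747] q [-0.29  0.52  1.61  0.    1.01 -0.29] w 0.0483 F [-0.7 -0.   0.4] t 10.95
shift [ -5.2   4.7 -55.6]
turn [-14.3  -0.1  -0.1]
```

```bash
python3 -m inch '[[48,[0,0,0],[-8,0,0]],[48,[0,0,0],[-7.8,0,0]]]' 40; python3 -c "
from h import *
delta([.5775,-.001,.15],np.radians(15.5))"
```

```text
time: 11.2
position: [0.5707, -0.0535, 0.1749]
tool_rot: [0.425, 0.566, -0.424, 0.565]
ft_force: [-0.2, 0.5, 0.4]
grip_width: 0.0479
pos [ 0.5707 -0.0535  0.1749] q [-0.29  0.52  1.61  0.    1.01 -0.57] w 0.0479 F [-0.2  0.5  0.4] t 11.2
shift [ 24.9  21.2 -48.5]
turn [ 0.7 -0.1 -0.1]
```

```bash
python3 -m inch '[[48,[0,21,-48.5],[0.5,0,0]]]' 40
python3 - <<'E'
from h import *
delta([.5775,-.001,.073],np.radians(15.5))
p=imaging.camera_params('wrist');im=imaging.camera('wrist');np.save("p.npy",p,allow_pickle=True)
for n,z in(("grip",.091),("slot",.05)):
  for d in imaging.tip_of("wrist",n)[:3]: print(n,np.round(d["pixel"],1),round(d["confidence"],2),np.round(at_z(p,d["pixel"],z),4))
save("m",im[140:340,180:460]);cv2.imwrite("pics/m.png",cv2.resize(cv2.imread("pics/m.png"),None,fx=2.8,fy=2.8,interpolation=0))
E
```

```text
time: 11.32
position: [0.578, -0.0025, 0.1751]
tool_rot: [0.428, 0.562, -0.427, 0.563]
ft_force: [1.1, 0.5, -0.4]
grip_width: 0.0481
pos [ 0.578  -0.0025  0.1751] q [-0.2   0.52  1.6   0.    1.01 -0.47] w 0.0481 F [ 1.1  0.5 -0.4] t 11.32
shift [102.1  -0.3  -1.6]
turn [ 0.   0.  -0.1]
grip [310.  203.2] 0.84 [0.5745 0.0029 0.091 ]
grip [247.5 318. ] 0.76 [ 0.5492 -0.1143  0.091 ]
slot [313.3 194.6] 0.63 [5.78e-01 2.00e-04 5.00e-02]
```

View pics/m.png

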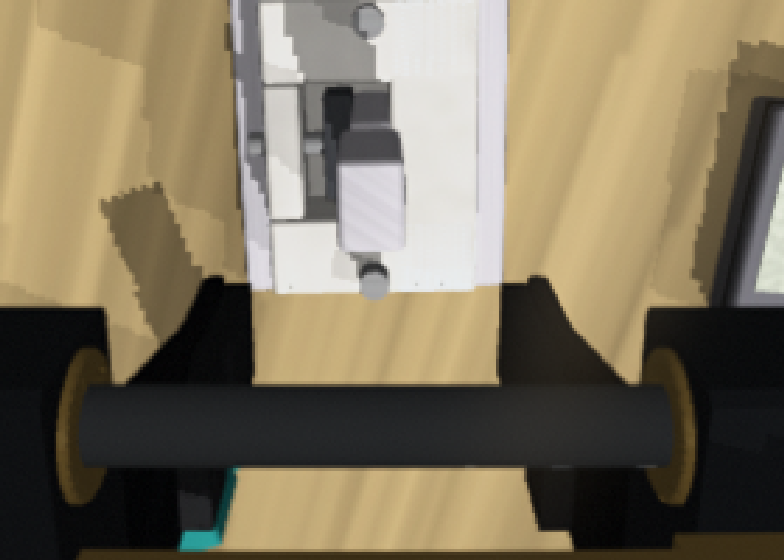

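The head's top face spans crop (338–405, 163–251), nearly midway between the fingers (252 and 498). The dowels at (369,20) and (373,283) give the yaw.

Run:
```python
from h import *
p=np.load("p.npy",allow_pickle=True).item()
C=lambda x,y:(180+x/2.8,140+y/2.8)
a,b=[at_z(p,C(*q),.06) for q in((369,20),(373,283))];d=a-b
print(a,b,(a+b)/2,np.linalg.norm(d),np.degrees(np.arctan2(-d[0],d[1])))
h=[at_z(p,C(*q),.110) for q in((338,163),(403,163),(405,251),(340,251),(371.5,207))];print(np.round(h,4))
delta([h[4][0],h[4][1]-.001,.078],np.radians(15.5))
```

```text
[0.56489274 0.04243604 0.06      ] [ 0.58914246 -0.03993815  0.06      ] [0.5770176  0.00124894 0.06      ] 0.08586940690475597 16.403633434166355
[[ 0.5658  0.0099  0.11  ]
 [ 0.582   0.0145  0.11  ]
 [ 0.5893 -0.0088  0.11  ]
 [ 0.5726 -0.0135  0.11  ]
 [ 0.5774  0.0007  0.11  ]]
pos [0.5769 0.0018 0.175 ] q [-0.19  0.52  1.6   0.    1.02 -0.47] w 0.0482 F [ 0.9 -1.1  0.7] t 11.47
shift [96.9 -0.2  2.3]
turn [ 0.5 -0.1 -0. ]
```

```bash
python3 -m inch '[[48,[40,0.3,2.3],[-0.3,0,0]],[48,[30,0,0],[0,0,0]]]' 40; python3 -c "
from h import *
delta([.5775,-.0005,.074],np.radians(16.2))"
```

```text
time: 11.72
position: [0.5807, -0.0002, 0.1066]
tool_rot: [0.425, 0.564, -0.422, 0.569]
ft_force: [0.3, 0.4, 0.1]
grip_width: 0.0478
pos [ 5.807e-01 -2.000e-04  1.066e-01] q [-0.19  0.62  1.65  0.    0.86 -0.48] w 0.0478 F [0.3 0.4 0.1] t 11.72
shift [32.6 -3.5 -0.8]
turn [ 0.3  0.2 -0.5]
```

```bash
python3 -m inch '[[48,[0,-3.3,-0.8],[0.2,0.2,-0.5]],[48,[20,0,0],[0,0,0]]]' 40; python3 -c "
from h import *
delta([.5775,-.0005,.074],np.radians(16.2))"
```

```text
time: 11.98
position: [0.577, -0.0009, 0.0866]
tool_rot: [0.424, 0.566, -0.425, 0.565]
ft_force: [0.5, -0.1, -0.1]
grip_width: 0.0481
pos [ 0.577  -0.0009  0.0866] q [-0.19  0.65  1.67 -0.    0.83 -0.48] w 0.0481 F [ 0.5 -0.1 -0.1] t 11.97
shift [12.6  0.6 -0.2]
turn [0.1 0.  0.1]
```

```bash
python3 -m inch '[[48,[12,0.5,0],[0,0,0]]]' 40; python3 -m inch '[[8,[0,0,0],[0,0,0]],[8,[0,0,0],[0,0,0]],[8,[0,0,0],[0,0,0]],[8,[0,0,0],[0,0,0]],[8,[0,0,0],[0,0,0]]]' 45; python3 -c "
from h import *
delta([.5775,-.0005,.074],np.radians(16.2));print(get_obs()['moment'])"
```

```text
time: 12.1
position: [0.5775, -0.0011, 0.0749]
tool_rot: [0.424, 0.566, -0.425, 0.566]
ft_force: [-0.8, -0.8, 0.8]
grip_width: 0.0478
time: 12.72
position: [0.5767, -0.0022, 0.077]
tool_rot: [0.422, 0.566, -0.425, 0.566]
ft_force: [0.9, 0.7, -4.6]
grip_width: 0.0173
pos [ 0.5767 -0.0022  0.077 ] q [-0.2   0.67  1.67 -0.    0.81 -0.48] w 0.0173 F [ 0.9  0.7 -4.6] t 12.72
shift [ 3.   1.2 -1.5]
turn [0.2 0.1 0.2]
[ 0.16032546 -0.3656244   0.1216504 ]
```

```bash
python3 -m inch '[[8,[0,0,4.4],[0,6,0]]]' ; python3 -m inch '[[8,[0,0,2.2],[0,3,0]]]'; python3 -c "
from h import *
delta([.5767,-.0022,.078],np.radians(16.2));print(get_obs()['moment'])"
```

```text
time: 12.85
position: [0.5778, -0.0053, 0.0775]
tool_rot: [0.443, 0.596, -0.401, 0.536]
ft_force: [-3.5, -2.4, -4.1]
grip_width: 0.0176
time: 12.98
position: [0.5785, -0.008, 0.0777]
tool_rot: [0.453, 0.611, -0.389, 0.52]
ft_force: [-3.2, -2.7, -0.9]
grip_width: 0.0177
pos [ 0.5785 -0.008   0.0777] q [-0.28  0.69  1.62  0.16  0.92 -0.67] w 0.0177 F [-3.2 -2.7 -0.9] t 12.97
shift [ 0.6 -0.1 -6. ]
turn [ 0.5 -9.   0.2]
[-0.9975873   0.1784031   0.04957603]
```

```bash
python3 -m inch '[[8,[-0.5,0,-6.7],[0,-9,0]]]' ; python3 -m inch '[[8,[-0.5,0,-6.7],[0,-9,0]]]'; python3 -c "
from h import *
delta([.5767,-.0022,.078],np.radians(16.2))"
```

```text
time: 13.1
position: [0.578, -0.0059, 0.0789]
tool_rot: [0.422, 0.565, -0.425, 0.567]
ft_force: [-3.0, -8.9, -12.5]
grip_width: 0.018
time: 13.22
position: [0.5763, -0.0003, 0.0797]
tool_rot: [0.388, 0.517, -0.459, 0.61]
ft_force: [-5.3, -3.2, -8.2]
grip_width: 0.0177
pos [ 5.763e-01 -3.000e-04  7.970e-02] q [-0.11  0.66  1.7  -0.23  0.73 -0.23] w 0.0177 F [-5.3 -3.2 -8.2] t 13.22
shift [ 2.  -0.1  1.7]
turn [-0.   9.5  0.1]
```

```bash
python3 -m inch '[[8,[1,0,-5],[0,0,0]]]' ; python3 -c "
from h import *
delta([.5747,.0060,.078],np.radians(16.2));print(get_obs()['moment'])
p=imaging.camera_params('wrist');im=imaging.camera('wrist');save('n',im)
for n in('grip','slot'):
  for c in('wrist','side','scene'):
    if c!='wrist' and n=='grip': imaging.camera(c)
    for d in imaging.tip_of(c,n)[:3]: print(n,c,np.round(d['pixel'],1),round(d['confidence'],2),np.round(at_z(imaging.camera_params(c),d['pixel'],.095 if n=='grip' else .05),4))
"
```

```text
time: 13.35
position: [0.5752, 0.0037, 0.0793]
tool_rot: [0.384, 0.517, -0.458, 0.613]
ft_force: [-2.9, -13.8, 9.9]
grip_width: 0.0177
pos [0.5752 0.0037 0.0793] q [-0.1   0.66  1.71 -0.24  0.73 -0.22] w 0.0177 F [ -2.9 -13.8   9.9] t 13.35
shift [ 0.9  0.2 -2.5]
turn [0.4 9.8 0.1]
[-2.92683648  0.39022461 -0.28420189]
grip wrist [313.2 261.7] 0.58 [0.5738 0.0106 0.095 ]
grip wrist [313.1 216.6] 0.41 [0.5666 0.0348 0.095 ]
grip side [328.6 191.3] 0.6 [0.5714 0.0113 0.095 ]
grip scene [282.4 243.3] 0.72 [ 0.5597 -0.1464  0.095 ]
grip scene [329.  199.6] 0.71 [0.5779 0.0039 0.095 ]
slot wrist [315.4 234.9] 0.75 [ 5.783e-01 -3.000e-04  5.000e-02]
slot wrist [316.  215.3] 0.21 [0.5747 0.0133 0.05  ]
slot side [324.7 198.3] 0.77 [ 0.5831 -0.0054  0.05  ]
slot scene [330.  212.1] 0.84 [0.58   0.0053 0.05  ]
```

```bash
cat > st.py <<'E'
from h import *
import sys
# args: target tilts deg (tool tilt about tool y from vertical), lift per row mm
P=np.array([.5767,-.0018,.035]);yaw=np.radians(16.2)
o=get_obs();r=R.from_quat(o["tool_rot"]);t=np.array(o["position"])
y=np.array([np.cos(yaw),np.sin(yaw),0]);x=np.array([0,0,-1.])
if r.as_matrix()[:,1]@y<0:y=-y
T0=R.from_matrix(np.c_[x,y,np.cross(x,y)])
e=(T0.inv()*r).as_rotvec(degrees=True);d=-(t-P)@r.as_matrix()[:,0]*1000
dy=(t-P)@[-np.sin(yaw),np.cos(yaw),0]*1000
print("tilt",np.round(e,1),"d",round(d,1),"dy",round(dy,1),"z",round(t[2],4),"F",np.round(o["ft_force"],1),"M",np.round(o["moment"],1),"t",round(o["time"],2),"w",round(o["grip_width"],4))
l=float(sys.argv[1])
for a in sys.argv[2:]:
  a=float(a);d+=l;rn=T0*R.from_rotvec([0,a,0],degrees=True);tn=P-rn.as_matrix()[:,0]*d/1000
  print(a,"shift",np.round(r.inv().apply(tn-t)*1000,1),"turn",np.round((r.inv()*rn).as_rotvec(degrees=True),1));r,t=rn,tn
E
python3 st.py 0.4 -5 0 5 10
```

```text
tilt [-0.1 -9.5 -0.1] d 44.5 dy 5.2 z 0.0793 F [-3.1 -2.7  7.4] M [-1.   0.4  0.1] t 13.8 w 0.0178
-5.0 shift [-0.3  0.   1.4] turn [0.1 4.5 0.1]
0.0 shift [-0.2 -0.   3.9] turn [-0.  5. -0.]
5.0 shift [-0.2 -0.   4. ] turn [ 0.  5. -0.]
10.0 shift [-0.2 -0.   4. ] turn [ 0.  5. -0.]
```

```bash
python3 -m inch '[[8,[-0.4,0,2.5],[0,7,0]]]'; python3 st.py 0 0; python3 -m inch '[[8,[-0.3,0,6],[0,7,0]]]';python3 st.py 0 0;  python3 -m inch '[[8,[-0.3,0,6],[0,6,0]]]'; python3 st.py 0.4 10 5 0
```

```text
time: 13.92
position: [0.5757, 0.0016, 0.08]
tool_rot: [0.413, 0.556, -0.432, 0.578]
ft_force: [-1.7, -6.8, -13.3]
grip_width: 0.0177
tilt [-0.4 -2.3 -0.1] d 45.1 dy 3.6 z 0.08 F [ -1.7  -6.8 -13.3] M [-1.6  0.3 -0.1] t 13.93 w 0.0177
0.0 shift [ 0.  -0.   3.6] turn [0.4 2.3 0.1]
time: 14.05
position: [0.5772, -0.0034, 0.0802]
tool_rot: [0.439, 0.592, -0.403, 0.542]
ft_force: [-3.7, -2.8, -13.0]
grip_width: 0.0179
tilt [-0.6  5.  -0.1] d 45.2 dy -1.7 z 0.0802 F [ -3.7  -2.8 -13. ] M [-1.1  0.3  0. ] t 14.05 w 0.0179
0.0 shift [ 0.2 -0.  -1.7] turn [ 0.6 -5.   0.1]
time: 14.18
position: [0.5787, -0.0084, 0.0798]
tool_rot: [0.461, 0.622, -0.378, 0.508]
ft_force: [-2.7, 1.5, -9.7]
grip_width: 0.0178
tilt [-0.6 11.5 -0.1] d 45.3 dy -6.9 z 0.0798 F [-2.7  1.5 -9.7] M [-0.5  0.3 -0. ] t 14.18 w 0.0178
10.0 shift [-0.4 -0.   0.9] turn [ 0.6 -1.5  0.2]
5.0 shift [-0.2  0.  -4. ] turn [ 0. -5.  0.]
0.0 shift [-0.2 -0.  -4. ] turn [-0. -5.  0.]
```

```bash
cat > lift.py <<'E'
from h import *
# vertical image shift of the cradle in the fixed cameras against the first pictures
for c,f,(y0,y1,x0,x1) in(("side","b",(205,236,312,348)),("scene","a",(212,238,314,345))):
    ref=cv2.cvtColor(cv2.imread(f"pics/{f}.png"),cv2.COLOR_BGR2GRAY).astype(np.float32);im=cv2.cvtColor(imaging.camera(c),cv2.COLOR_RGB2GRAY).astype(np.float32)
    W=np.eye(2,3,dtype=np.float32);A=ref[y0:y1,x0:x1]
    W[:,2]=x0,y0
    try:
        cc,W=cv2.findTransformECC(A,im,W,cv2.MOTION_TRANSLATION,(3,100,1e-4),None,3);q=(x0,y0)+0*W[:,2];p=imaging.camera_params(c)
        ppm=proj(p,[.577,0,.053])-proj(p,[.577,0,.05]);print(c,"shift px",np.round(W[:,2]-q,2),"cc",round(cc,3),"3mm lift would be",np.round(ppm,2))
    except cv2.error as e: print(c,"ecc failed")
E
python3 lift.py
python3 -m inch '[[8,[0.3,0,-3.5],[0,-7,0]]]';python3 st.py 0 0; python3 -m inch '[[8,[0,0,-6],[0,-7,0]]]';python3 st.py 0 0;  python3 -m inch '[[8,[0,0,-6],[0,-7,0]]]'; python3 st.py 0.4 -10 -5 0;python3 lift.py
```

```text
side shift px [-0.26 -0.54] cc 0.82 3mm lift would be [ 0.02 -0.91]
scene shift px [-0.08  0.65] cc 0.913 3mm lift would be [ 0.  -0.8]
time: 14.4
position: [0.5786, -0.0081, 0.0798]
tool_rot: [0.439, 0.587, -0.409, 0.544]
ft_force: [-2.8, -1.3, -2.9]
grip_width: 0.0177
tilt [-0.1  4.3 -0.1] d 45.2 dy -6.6 z 0.0798 F [-2.8 -1.3 -2.9] M [-0.2  0.5  0.2] t 14.4 w 0.0177
0.0 shift [ 0.1 -0.  -6.6] turn [ 0.1 -4.3  0.1]
time: 14.52
position: [0.577, -0.0028, 0.0807]
tool_rot: [0.413, 0.551, -0.435, 0.58]
ft_force: [-2.4, -3.7, -6.8]
grip_width: 0.0177
tilt [-0.1 -3.  -0. ] d 45.5 dy -1.1 z 0.0807 F [-2.4 -3.7 -6.8] M [-0.8  0.7  0. ] t 14.53 w 0.0177
0.0 shift [ 0.1 -0.  -1.1] turn [0.1 3.  0. ]
time: 14.65
position: [0.5754, 0.0029, 0.081]
tool_rot: [0.384, 0.513, -0.46, 0.615]
ft_force: [-3.1, -7.8, -8.1]
grip_width: 0.0176
tilt [ -0.2 -10.3   0.1] d 46.1 dy 4.8 z 0.081 F [-3.1 -7.8 -8.1] M [-1.   0.7 -0.2] t 14.65 w 0.0176
-10.0 shift [-0.4 -0.  -3.2] turn [ 0.2  0.3 -0.1]
-5.0 shift [-0.2  0.   4.1] turn [ 0.  5. -0.]
0.0 shift [-0.2 -0.   4.1] turn [-0.  5. -0.]
side shift px [-0.16 -0.09] cc 0.922 3mm lift would be [ 0.02 -0.91]
scene shift px [ 0.01 -0.06] cc 0.975 3mm lift would be [ 0.  -0.8]
```

```bash
python3 -m inch '[[8,[0,0,3.5],[0,7,0]],[8,[-0.1,0,6],[0,7,0]],[8,[-0.1,0,6],[0,7,0]]]' >/dev/null; python3 st.py 0 0; python3 -m inch '[[8,[0,0,-4],[0,-7,0]],[8,[-0.1,0,-6.2],[0,-7,0]],[8,[-0.1,0,-6.2],[0,-7,0]]]'>/dev/null; python3 st.py 0.4 0;python3 lift.py
```

```text
tilt [-1.4 11.2 -0.1] d 46.8 dy -5.2 z 0.0817 F [ -4.   -2.3 -10.2] M [-1.1  0.5 -0.2] t 15.12 w 0.0175
0.0 shift [ 0.9  0.  -5.1] turn [  1.4 -11.2   0.1]
tilt [ -0.8 -10.3   0.3] d 48.0 dy 5.1 z 0.0829 F [-2.9 -6.4 -6.9] M [-0.8  0.7 -0.3] t 15.5 w 0.018
0.0 shift [0.4 0.  5.1] turn [ 0.8 10.3 -0.3]
side shift px [-0.18 -0.14] cc 0.925 3mm lift would be [ 0.02 -0.91]
scene shift px [ 0.02 -0.12] cc 0.962 3mm lift would be [ 0.  -0.8]
```

```bash
python3 -m inch '[[8,[0,0,3.5],[0,7,0]],[8,[-0.1,0,6.2],[0,7,0]],[8,[-0.1,0,6.2],[0,7,0]]]' >/dev/null; python3 st.py 0 0; python3 -m inch '[[8,[0,0,-4],[0,-7,0]],[8,[-0.1,0,-6.5],[0,-7,0]],[8,[-0.1,0,-6.5],[0,-7,0]]]'>/dev/null; python3 st.py 0.4 0;python3 lift.py
```

```text
tilt [-1.9 11.5  0. ] d 48.6 dy -5.6 z 0.0835 F [ -4.4  -1.4 -11.4] M [-1.2  0.6 -0.2] t 15.97 w 0.0179
0.0 shift [ 1.   0.1 -5.5] turn [  1.9 -11.5  -0. ]
tilt [-1.1 -9.6  0.5] d 49.6 dy 4.9 z 0.0845 F [-2.8 -5.4 -6.8] M [-0.8  0.8 -0.4] t 16.35 w 0.0172
0.0 shift [0.3 0.1 4.9] turn [ 1.1  9.6 -0.5]
side shift px [-0.17 -0.15] cc 0.933 3mm lift would be [ 0.02 -0.91]
scene shift px [0.01 0.06] cc 0.981 3mm lift would be [ 0.  -0.8]
```

```bash
python3 -m inch '[[8,[0,0,3.5],[0.4,7,0]],[8,[-0.1,0,6.4],[0.4,7,0]],[8,[-0.1,0,6.4],[0.4,6.5,0]]]' >/dev/null; python3 st.py 0 0; python3 -m inch '[[8,[0,0,-4],[0.3,-7,0]],[8,[-0.1,0,-6.6],[0.3,-7,0]],[8,[-0.1,0,-6.6],[0,-7,0]]]'>/dev/null; python3 st.py 0.4 0;python3 lift.py
python3 -m inch '[[8,[0,0,3.7],[0.4,7,0]],[8,[-0.1,0,6.5],[0.3,7,0]],[8,[-0.1,0,6.5],[0.3,6.5,0]]]' >/dev/null; python3 st.py 0 0; python3 -m inch '[[8,[0,0,-4],[0.2,-7,0]],[8,[-0.1,0,-6.7],[0.2,-7,0]],[8,[-0.1,0,-6.7],[0,-7,0]]]'>/dev/null; python3 st.py 0.4 0;python3 lift.py
```

```text
tilt [-1.2 12.   0.3] d 50.1 dy -6.3 z 0.0849 F [ -3.6  -0.4 -10. ] M [-0.9  0.7 -0. ] t 16.82 w 0.0174
0.0 shift [ 1.1  0.1 -6.2] turn [  1.2 -12.   -0.3]
tilt [-0.1 -9.   0.5] d 51.3 dy 4.1 z 0.0863 F [-3.  -4.6 -4.9] M [-0.6  0.9  0. ] t 17.2 w 0.0177
0.0 shift [0.2 0.1 4.2] turn [ 0.1  9.  -0.5]
side shift px [-0.23 -0.07] cc 0.937 3mm lift would be [ 0.02 -0.91]
scene shift px [0.01 0.05] cc 0.976 3mm lift would be [ 0.  -0.8]
tilt [-0.5 12.8  0.5] d 51.6 dy -7.7 z 0.0862 F [ -3.4  -0.5 -11.9] M [-0.9  0.7  0.2] t 17.68 w 0.0176
0.0 shift [ 1.3  0.2 -7.6] turn [  0.5 -12.8  -0.5]
tilt [ 0.3 -7.9  0.6] d 52.8 dy 2.6 z 0.0879 F [-3.3 -5.1 -5. ] M [-0.6  1.   0.2] t 18.05 w 0.0174
0.0 shift [0.1 0.2 2.6] turn [-0.3  7.9 -0.6]
side shift px [-0.24 -0.12] cc 0.939 3mm lift would be [ 0.02 -0.91]
scene shift px [0.03 0.01] cc 0.977 3mm lift would be [ 0.  -0.8]
```

```bash
python3 -m inch '[[8,[-0.1,0,3],[0.2,6.5,-0.2]],[8,[-0.1,0,6],[0.2,6,-0.2]],[8,[-0.1,0,6],[0.2,6,-0.2]]]' >/dev/null; python3 st.py 0 0; python3 -m inch '[[8,[0,0,-4.5],[0,-7,0]],[8,[-0.1,0,-7],[0,-7,0]],[8,[-0.1,0,-7],[0,-7,0]]]'>/dev/null; python3 st.py 0.4 0;python3 lift.py
python3 -m inch '[[8,[-0.1,0,3.7],[0,7,-0.2]],[8,[-0.1,0,6.3],[0.3,6.5,-0.2]],[8,[-0.1,0,6.3],[0.3,6,-0.2]]]' >/dev/null; python3 st.py 0 0; python3 -m inch '[[8,[0,0,-4.5],[0,-7,0]],[8,[-0.1,0,-7],[0,-7,0]],[8,[-0.1,0,-7],[0,-7,0]]]'>/dev/null; python3 st.py 0.4 0;python3 lift.py
```

```text
tilt [-0.4 12.1  0.1] d 53.0 dy -7.8 z 0.0875 F [ -3.5   0.7 -11.3] M [-0.8  0.6  0.2] t 18.52 w 0.0177
0.0 shift [ 1.2 -0.1 -7.7] turn [  0.4 -12.1  -0.1]
tilt [ 0.1 -8.5  0.3] d 53.7 dy 3.0 z 0.0889 F [-3.8 -3.7 -4. ] M [-0.6  0.9  0. ] t 18.9 w 0.0174
0.0 shift [ 0.2 -0.   3. ] turn [-0.1  8.5 -0.3]
side shift px [-0.24 -0.15] cc 0.942 3mm lift would be [ 0.02 -0.91]
scene shift px [ 0.02 -0.01] cc 0.978 3mm lift would be [ 0.  -0.8]
tilt [-0.4 12.7 -0.3] d 53.9 dy -9.0 z 0.0882 F [ -4.5   1.1 -11.9] M [-0.7  0.6  0.2] t 19.38 w 0.018
0.0 shift [ 1.3 -0.2 -8.9] turn [  0.4 -12.7   0.3]
tilt [ 0.  -7.7 -0.1] d 54.5 dy 1.7 z 0.0898 F [-3.6 -4.4 -2.7] M [-0.5  0.9  0. ] t 19.75 w 0.0176
0.0 shift [ 0.1 -0.2  1.7] turn [-0.   7.7  0.1]
side shift px [-0.24 -0.16] cc 0.942 3mm lift would be [ 0.02 -0.91]
scene shift px [ 0.02 -0.02] cc 0.987 3mm lift would be [ 0.  -0.8]
```

```bash
python3 -m inch '[[8,[-0.3,0,2.5],[0.1,6,0.1]],[8,[-0.2,0,5],[0.2,6,0]],[8,[-0.1,0,5.5],[0.2,5.5,0]]]' >/dev/null; python3 st.py 0 0; python3 -m inch '[[8,[-0.2,0,-4.5],[0,-7,0]],[8,[-0.4,0,-7.5],[0,-7,0]],[8,[-0.4,0,-8],[0,-7,0]]]'>/dev/null; python3 st.py 0.4 0;python3 lift.py
python3 -m inch '[[8,[-0.3,0,3],[0.1,6.5,0]],[8,[-0.2,0,5.5],[0.2,6.5,0]],[8,[-0.1,0,6],[0.2,6,0]]]' >/dev/null; python3 st.py 0 0; python3 -m inch '[[8,[-0.2,0,-5],[0,-7,0]],[8,[-0.4,0,-7.5],[0,-7,0]],[8,[-0.4,0,-8],[0,-7,0]]]'>/dev/null; python3 st.py 0.4 0;python3 lift.py
```

```text
tilt [-0.6 11.4  0.1] d 54.7 dy -8.3 z 0.0891 F [-5.1 -0.9 -9.3] M [-0.9  0.7  0.2] t 20.23 w 0.0176
0.0 shift [ 1.1 -0.  -8.3] turn [  0.6 -11.4  -0.1]
tilt [-0.  -9.   0.2] d 55.6 dy 3.4 z 0.0907 F [-3.7 -6.2 -4.7] M [-1.   0.9  0. ] t 20.6 w 0.0177
0.0 shift [ 0.3 -0.1  3.4] turn [ 0.   9.  -0.2]
side shift px [-0.17 -0.12] cc 0.953 3mm lift would be [ 0.02 -0.91]
scene shift px [ 0.08 -0.01] cc 0.984 3mm lift would be [ 0.  -0.8]
tilt [-0.7 11.8  0.3] d 55.5 dy -7.8 z 0.0901 F [ -5.6  -0.2 -10.4] M [-0.9  0.8  0.2] t 21.07 w 0.0177
0.0 shift [ 1.2 -0.  -7.7] turn [  0.7 -11.8  -0.3]
tilt [-0.  -8.5  0.4] d 56.7 dy 3.8 z 0.0918 F [-3.3 -5.2 -3.5] M [-0.9  0.9 -0. ] t 21.45 w 0.0177
0.0 shift [0.2 0.  3.8] turn [ 0.   8.5 -0.4]
side shift px [-0.23 -0.15] cc 0.951 3mm lift would be [ 0.02 -0.91]
scene shift px [0.15 0.01] cc 0.976 3mm lift would be [ 0.  -0.8]
```

Run:
```python
from h import *
im=imaging.camera('wrist');save('n2',im)
ref=cv2.cvtColor(cv2.imread('pics/n.png'),cv2.COLOR_BGR2GRAY);g=cv2.cvtColor(im,cv2.COLOR_RGB2GRAY)
for a in(ref,g):
    print("cols@270",''.join(f"{v:4d}" for v in a[270,296:332:2]));print("rows@313",''.join(f"{v:4d}" for v in a[215:282:2,313]))
```

```text
cols@270  154 177 181 182 182 183 186 191 191 190 191 191 133 112 114 115 115 111
rows@313   79  79  78  83 114 116  79  78  78  78  78  79  79  79  79  79  80  80  79  82 101 113 174 188 187 185 187 190 192 189 188  91  28  32
cols@270  159 183 183 187 189 189 191 195 199 201 200 201 201 134 110 111 114 110
rows@313   81  98 112 109  79  80  80  79  80  80  81  80  80  81  81  82  82  81  82  91 109 111 112 113 110 141 200 200 199 194 195  94  26  31
```

The fingers and the block slip a little in rotation, so dy/d is the true rocking angle. I drive the sideways travel more, with a firmer grip.

```bash
python3 -m inch '[[8,[-0.2,0,-6],[0,-2,0]]]' 60; python3 st.py 0.4 0; python3 -m inch '[[8,[-0.2,0,5],[0.1,7,0]],[8,[-0.2,0,7],[0.2,6.5,0]],[8,[-0.1,0,7],[0.2,6,0]]]' >/dev/null; python3 st.py 0 0; python3 -m inch '[[8,[-0.2,0,-6],[0,-7,0]],[8,[-0.3,0,-8.5],[0,-7,0]],[8,[-0.3,0,-9],[0,-6.5,0]]]'>/dev/null; python3 st.py 0.4 0;python3 lift.py
```

```text
time: 21.72
position: [0.5744, 0.006, 0.0915]
tool_rot: [0.385, 0.512, -0.458, 0.616]
ft_force: [-0.8, -12.1, -0.2]
grip_width: 0.0173
tilt [ -0.3 -10.3   0.3] d 57.0 dy 8.2 z 0.0915 F [ -0.8 -12.1  -0.2] M [-2.6  0.3 -0.2] t 21.73 w 0.0173
0.0 shift [ 0.5 -0.   8.2] turn [ 0.3 10.3 -0.3]
tilt [-0.4 11.1  0.3] d 56.5 dy -8.0 z 0.0911 F [ -4.6   1.8 -10.9] M [-0.6  0.8  0.3] t 22.1 w 0.0175
0.0 shift [ 1.1  0.2 -7.9] turn [  0.4 -11.1  -0.3]
tilt [ 0.3 -8.9  0.4] d 57.9 dy 5.1 z 0.0928 F [-3.5 -7.4 -2.6] M [-1.5  0.9  0.1] t 22.48 w 0.0175
0.0 shift [0.3 0.  5.1] turn [-0.3  8.9 -0.4]
side shift px [-0.18 -0.17] cc 0.96 3mm lift would be [ 0.02 -0.91]
scene shift px [ 0.24 -0.04] cc 0.973 3mm lift would be [ 0.  -0.8]
```

```bash
for i in 1 2; do python3 -m inch '[[8,[-0.4,0,4.5],[0.1,7,0]],[8,[-0.2,0,7],[0.2,6.5,0]],[8,[0.1,0,7],[0.1,6.5,0]]]' >/dev/null; python3 st.py 0; python3 -m inch '[[8,[-0.2,0,-6.5],[0,-7,0]],[8,[-0.6,0,-9],[0,-7,0]],[8,[-0.6,0,-9],[0,-6.5,0]]]'>/dev/null; python3 st.py 0 ;python3 lift.py; done
```

```text
tilt [-0.5 12.9  0.5] d 57.4 dy -10.4 z 0.0915 F [ -5.    0.6 -12.3] M [-0.9  0.9  0.3] t 22.95 w 0.0174
tilt [ 0.2 -7.1  0.7] d 59.1 dy 2.8 z 0.0942 F [-4.4 -7.5 -4. ] M [-1.3  0.9  0. ] t 23.32 w 0.0179
side shift px [-0.18 -0.13] cc 0.958 3mm lift would be [ 0.02 -0.91]
scene shift px [ 0.28 -0.19] cc 0.967 3mm lift would be [ 0.  -0.8]
tilt [-0.6 14.7  0.8] d 58.6 dy -12.9 z 0.0923 F [ -5.2   1.2 -11.1] M [-0.9  0.9  0.3] t 23.8 w 0.0172
tilt [ 0.1 -5.2  1. ] d 60.2 dy 0.5 z 0.0954 F [-4.2 -7.3 -2.1] M [-1.4  1.   0. ] t 24.18 w 0.0177
side shift px [-0.18 -0.14] cc 0.953 3mm lift would be [ 0.02 -0.91]
scene shift px [ 0.32 -0.24] cc 0.958 3mm lift would be [ 0.  -0.8]
```

```bash
python3 -m inch '[[8,[-0.5,0,-8],[0,-5,-0.3]]]'; for i in 1 2; do python3 -m inch '[[8,[-0.5,0,4],[0.2,6.5,-0.2]],[8,[-0.3,0,6],[0.2,6.5,-0.1]],[8,[0,0,6],[0.1,6.5,0]]]' >/dev/null; python3 st.py 0; python3 -m inch '[[8,[-0.2,0,-7],[0,-7,0]],[8,[-0.6,0,-10],[0,-7,0]],[8,[-0.6,0,-10],[0,-6.5,0]]]'>/dev/null; python3 st.py 0 ;python3 lift.py; done
```

```text
time: 24.4
position: [0.5747, 0.0045, 0.0958]
tool_rot: [0.388, 0.511, -0.457, 0.616]
ft_force: [-2.6, -14.5, 0.3]
grip_width: 0.0178
tilt [-0.6 10.9  0.4] d 60.5 dy -8.7 z 0.095 F [ -5.1  -3.5 -12. ] M [-1.6  0.9  0.3] t 24.77 w 0.0177
tilt [ 0.1 -9.1  0.5] d 62.3 dy 5.9 z 0.0971 F [ -4.8 -13.1  -0.7] M [-2.4  0.9 -0.1] t 25.15 w 0.0176
side shift px [-0.28 -0.13] cc 0.966 3mm lift would be [ 0.02 -0.91]
scene shift px [ 0.33 -0.11] cc 0.963 3mm lift would be [ 0.  -0.8]
tilt [-0.6 12.   0.3] d 61.8 dy -9.5 z 0.0962 F [ -5.8  -2.2 -12.3] M [-1.4  1.   0.4] t 25.62 w 0.0174
tilt [ 0.1 -8.   0.5] d 63.6 dy 5.2 z 0.0985 F [ -2.6 -11.5  -1.3] M [-2.3  0.9 -0. ] t 26.0 w 0.0176
side shift px [-0.27 -0.11] cc 0.966 3mm lift would be [ 0.02 -0.91]
scene shift px [ 0.35 -0.08] cc 0.956 3mm lift would be [ 0.  -0.8]
```

```bash
for i in 1 2; do python3 -m inch '[[8,[-0.5,0,4],[0.2,6.5,-0.2]],[8,[-0.3,0,6],[0.2,6.2,-0.1]],[8,[0,0,6],[0.1,6.2,0]]]' >/dev/null; python3 st.py 0; python3 -m inch '[[8,[-0.2,0,-7],[0,-7,0]],[8,[-0.6,0,-10],[0,-7,0]],[8,[-0.6,0,-10],[0,-6.5,0]]]'>/dev/null; python3 st.py 0 ;python3 lift.py; done
```

```text
tilt [-0.6 12.5  0.3] d 63.2 dy -9.8 z 0.0976 F [-5.4 -2.6 -9.7] M [-1.2  1.   0.4] t 26.48 w 0.0176
tilt [-0.  -7.5  0.5] d 64.8 dy 4.9 z 0.0997 F [-4.  -8.7 -2.3] M [-1.8  0.9 -0.1] t 26.85 w 0.0175
side shift px [-0.26 -0.18] cc 0.967 3mm lift would be [ 0.02 -0.91]
scene shift px [ 0.36 -0.2 ] cc 0.959 3mm lift would be [ 0.  -0.8]
tilt [-0.7 13.   0.3] d 64.8 dy -10.3 z 0.0991 F [-5.6 -3.7 -8.3] M [-1.3  1.1  0.5] t 27.32 w 0.0175
tilt [-0.1 -7.   0.5] d 66.3 dy 5.0 z 0.1012 F [-5.6 -8.2  4.5] M [-1.8  1.2 -0.1] t 27.7 w 0.0174
side shift px [-0.33 -0.14] cc 0.968 3mm lift would be [ 0.02 -0.91]
scene shift px [ 0.44 -0.08] cc 0.908 3mm lift would be [ 0.  -0.8]
```

```bash
for i in 1 2; do python3 -m inch '[[8,[-0.5,0,4],[0.2,6,-0.2]],[8,[-0.3,0,6],[0.2,6,-0.1]],[8,[-0.1,0,6],[0.1,6,0]]]' >/dev/null; python3 st.py 0; python3 -m inch '[[8,[-0.2,0,-7],[0,-7,0]],[8,[-0.6,0,-10],[0,-7,0]],[8,[-0.6,0,-9],[0,-6,0]]]'>/dev/null; python3 st.py 0 ;python3 lift.py; done
```

```text
tilt [-0.7 12.7  0.3] d 67.6 dy -10.5 z 0.1019 F [-5.9 -2.1 -5.3] M [-0.7  1.2  0.3] t 28.18 w 0.0174
tilt [-0.  -6.6  0.5] d 69.3 dy 6.1 z 0.1041 F [-3.5 -4.3 -0.3] M [-0.8  0.9 -0. ] t 28.55 w 0.0175
side shift px [-0.32 -0.08] cc 0.975 3mm lift would be [ 0.02 -0.91]
scene shift px [ 0.5  -0.29] cc 0.892 3mm lift would be [ 0.  -0.8]
tilt [-0.6 13.1  0.3] d 69.7 dy -9.2 z 0.1044 F [-5.6 -0.9 -4.7] M [-0.8  1.2  0.3] t 29.02 w 0.0177
tilt [ 0.1 -6.2  0.5] d 71.6 dy 6.2 z 0.1063 F [-3.6 -3.9 -1. ] M [-0.7  0.9 -0.1] t 29.4 w 0.0172
side shift px [-0.29 -0.03] cc 0.979 3mm lift would be [ 0.02 -0.91]
scene shift px [ 0.53 -0.29] cc 0.885 3mm lift would be [ 0.  -0.8]
```

```bash
for i in 1 2; do python3 -m inch '[[8,[-0.6,0,4],[0.2,6,-0.2]],[8,[-0.5,0,6],[0.2,6,-0.1]],[8,[-0.3,0,6],[0.1,6,0]]]' >/dev/null; python3 st.py 0; python3 -m inch '[[8,[-0.4,0,-7],[0,-7,0]],[8,[-0.8,0,-9],[0,-7,0]],[8,[-0.8,0,-7],[0,-5.5,0]]]'>/dev/null; python3 st.py 0 0;python3 lift.py; done
python3 -c "
from h import *
im=imaging.camera('wrist');save('n3',im);p=imaging.camera_params('wrist')
for c in('wrist','scene','side'):
  imaging.camera(c)
  for n in('grip','tongue_end'):
    for d in imaging.tip_of(c,n)[:3]: print(n,c,np.round(d['pixel'],1),round(d['confidence'],2))
  for d in imaging.cut_out(c,'block')[:3]: print(c,np.round(d['box'],1),round(d['confidence'],2))
"
```

```text
tilt [-0.1 13.4  1.2] d 74.3 dy -9.5 z 0.1093 F [ 0.6  0.5 -0.7] M [-0.2 -0.1 -0. ] t 29.88 w 0.0174
tilt [ 1.1 -5.7  2.4] d 78.8 dy 1.2 z 0.1147 F [-0.5 -0.7 -1.1] M [0.1 0.1 0. ] t 30.25 w 0.0177
0.0 shift [  0.5 -15.3   1.4] turn [-1.1  5.7 -2.4]
side shift px [-1.11  0.05] cc 0.788 3mm lift would be [ 0.02 -0.91]
scene shift px [ 0.71 -0.12] cc 0.826 3mm lift would be [ 0.  -0.8]
tilt [ 0.6 13.9  3.1] d 82.0 dy -12.9 z 0.1175 F [-0.2  0.5 -1.7] M [-0.2  0.  -0. ] t 30.73 w 0.0175
tilt [ 2.  -5.3  3.7] d 85.1 dy -3.3 z 0.1226 F [ 0.3 -1.  -1.5] M [0.1 0.1 0. ] t 31.1 w 0.0173
0.0 shift [  0.5 -26.2  -2.5] turn [-2.   5.3 -3.7]
side shift px [-0.7  -0.29] cc 0.679 3mm lift would be [ 0.02 -0.91]
scene shift px [ 0.66 -0.07] cc 0.812 3mm lift would be [ 0.  -0.8]
tongue_end wrist [314.6 211.6] 0.97
wrist [312.3 234.1  43.2  89.6] 0.78
grip scene [335.6 190.2] 0.68
grip scene [284.1 241.6] 0.66
tongue_end scene [286.3 260.4] 0.6
tongue_end scene [340.  211.1] 0.59
tongue_end scene [338. 171.] 0.19
scene [284.2 246.1  15.7  28.5] 0.91
scene [339.2 198.4  11.7  32.4] 0.75
grip side [315.3 173.2] 0.71
grip side [354.2 151.3] 0.61
tongue_end side [311.9 199.3] 0.67
tongue_end side [351.6 174.9] 0.5
side [316.5 183.2  10.7  41. ] 0.82
side [354.6 168.6  12.9  24.7] 0.5
```

The block came free (forces near zero). I locate its end and bring it back over the slot, upright.

```bash
cat > fin.py <<'E'
from h import *
S={c:imaging.camera_params(c) for c in("scene","side","wrist")};Q={}
for c in S:
  imaging.camera(c)
  for n in("grip","tongue_end"):
    pr=proj(S[c],np.array(get_obs()["position"])-[0,0,0.0 if n=="grip" else .045]);L=[d for d in imaging.tip_of(c,n) if np.linalg.norm(d["pixel"]-pr)<40]
    if L: Q[c,n]=L[0]["pixel"]
for n in("grip","tongue_end"):
  r=[ray(S[c],Q[c,n]) for c in S if (c,n) in Q];X=tri(r);print(n,[c for c in S if (c,n) in Q],np.round(X,4),"res",[np.round(np.linalg.norm(np.cross(X-o,d/np.linalg.norm(d)))*1000,1) for o,d in r])
delta([.577,-.001,.115],np.radians(16.2))
E
python3 fin.py
```

```text
grip ['scene', 'side', 'wrist'] [0.5967 0.0093 0.1378] res [np.float64(4.8), np.float64(2.5), np.float64(2.5)]
tongue_end ['scene', 'side', 'wrist'] [0.6052 0.0043 0.062 ] res [np.float64(2.1), np.float64(4.2), np.float64(2.2)]
pos [0.6007 0.0038 0.1222] q [-0.15  0.6   1.65 -0.09  0.8  -0.34] w 0.0176 F [-0.3  1.3 -0.5] t 32.3
shift [  5.5 -24.6  -1.8]
turn [-1.9  5.4 -3.5]
```

```bash
python3 -m inch '[[8,[-9,0,0],[0,0,0]],[8,[0,-12,-1],[-1,2.7,-1.8]],[8,[0,-12,-1],[-0.9,2.7,-1.8]]]'>/dev/null; python3 fin.py
```

```text
grip ['scene', 'side', 'wrist'] [ 0.5624 -0.0024  0.1651] res [np.float64(18.2), np.float64(35.5), np.float64(20.7)]
tongue_end ['scene', 'side', 'wrist'] [0.5745 0.0116 0.08  ] res [np.float64(1.9), np.float64(2.8), np.float64(2.3)]
pos [0.5762 0.0013 0.1308] q [-0.19  0.58  1.64 -0.    0.92 -0.48] w 0.0175 F [-0.1 -0.2 -0.9] t 33.12
shift [15.8  0.1  2.5]
turn [ 0.2 -0.   0.1]
```

```bash
sed -i 's/if L: Q\[c,n\]=L\[0\]/L.sort(key=lambda d:np.linalg.norm(d["pixel"]-pr))\n    if L: Q[c,n]=L[0]/; s/<40/<20/; s/\[0,0,0.0 if/[0,0,-.017 if/;s/else .045/else .055/' fin.py
cat >> fin.py <<'E'
for c in S:
  L=[d for d in imaging.cut_out(c,"block")];pr=proj(S[c],np.array(get_obs()["position"])-[0,0,.01]);L.sort(key=lambda d:np.linalg.norm(np.array(d["box"][:2])-pr))
  if L:
    v=cv2.fitLine(np.argwhere(L[0]["pixels"])[:,::-1].astype(np.float32),2,0,.01,.01).ravel();b=get_obs()["position"];w=proj(S[c],b-np.array([0,0,.04]))-proj(S[c],b+np.array([0,0,.03]))
    f=lambda a:np.degrees(np.arctan2(a[0],a[1]));print(c,"axis",round((f(v)+90)%180-90,1),"vertical",round((f(w)+90)%180-90,1),np.round(L[0]["box"]))
E
python3 -m inch '[[8,[0,0,0],[0,-8,0]]]'>/dev/null; python3 fin.py
```

```text
grip ['scene', 'side', 'wrist'] [0.5767 0.0061 0.146 ] res [np.float64(3.6), np.float64(3.5), np.float64(1.4)]
tongue_end ['scene', 'side'] [0.5759 0.0044 0.0719] res [np.float64(2.7), np.float64(2.7)]
pos [0.5766 0.0006 0.1309] q [-0.12  0.58  1.67 -0.17  0.85 -0.3 ] w 0.0177 F [ 0.3 -0.2 -0.2] t 33.7
shift [16.  -0.1 -0.6]
turn [0.1 8.  0. ]
scene axis -0.2 vertical -0.0 [327. 194.  10.  37.]
side axis -2.2 vertical -1.6 [328. 185.   9.  34.]
wrist axis -0.1 vertical -0.9 [314. 233.  42.  90.]
```

```bash
python3 -m inch '[[8,[0,0,0],[0,0,0]],[8,[0,0,0],[0,0,0]]]'; python3 lift.py; python3 fin.py
python3 - <<'E'
from h import *
for c in("scene","side"):
  imaging.camera(c);p=imaging.camera_params(c)
  for n,z in dict(objective_mid=.035,dish=0,slide_case=0,eyepiece=0,small_objective=.006).items():
    for d in imaging.tip_of(c,n)[:2]: print(n,c,round(d["confidence"],2),np.round(at_z(p,d["pixel"],z),3))
E
```

```text
time: 34.1
position: [0.5764, 0.0004, 0.1308]
tool_rot: [0.393, 0.525, -0.453, 0.603]
ft_force: [-0.4, 1.0, -1.9]
grip_width: 0.0173
side shift px [-0.17 -0.02] cc 0.983 3mm lift would be [ 0.02 -0.91]
scene shift px [ 0.6 -0.3] cc 0.841 3mm lift would be [ 0.  -0.8]
grip ['scene', 'side', 'wrist'] [0.5769 0.0044 0.143 ] res [np.float64(3.3), np.float64(3.2), np.float64(2.0)]
tongue_end ['scene', 'side', 'wrist'] [0.5792 0.0017 0.0723] res [np.float64(1.7), np.float64(4.9), np.float64(3.4)]
pos [0.5764 0.0006 0.1308] q [-0.12  0.58  1.67 -0.17  0.85 -0.3 ] w 0.0176 F [ 0.3 -0.1 -0.2] t 34.65
shift [15.9  0.2 -0.5]
turn [0.1 8.  0.1]
scene axis -0.7 vertical -0.0 [328. 192.  10.  39.]
side axis -20.8 vertical -1.6 [354. 167.  14.  28.]
wrist axis 0.4 vertical -0.6 [314. 235.  42.  88.]
objective_mid scene 0.51 [ 0.428 -0.14   0.035]
dish scene 0.59 [ 0.746 -0.247  0.   ]
slide_case scene 0.58 [0.741 0.007 0.   ]
eyepiece scene 0.81 [0.748 0.262 0.   ]
small_objective scene 0.45 [0.52  0.326 0.006]
objective_mid side 0.86 [0.518 0.142 0.035]
objective_mid side 0.66 [ 0.427 -0.149  0.035]
dish side 0.5 [ 0.75  -0.249  0.   ]
slide_case side 0.95 [0.732 0.007 0.   ]
eyepiece side 0.97 [0.756 0.258 0.   ]
small_objective side 0.66 [0.516 0.332 0.006]
```

```bash
python3 -c "
from rig import robot
print(robot.hand_in())"
```

```text
the job is handed in; nothing more can be done
None
```

I put the loose objective in its own socket, rocked the alignment block out of the cradle, and handed in at about 35 s. The gripper was holding the block upright above its slot.

**Objective:** It went into the medium-hole socket next to the cradle. I let go once it met the socket floor at the predicted height. The side camera now sees it at (0.518, 0.142), against a socket centre of about (0.516, 0.145). That check is only good to a few mm. The scene camera did not pick it out at the end.

**Block:** I rocked it both ways until the wrist force dropped to about zero, easing it up about 1–2 mm per swing. At hand-in:
- **Position:** its lower end is about 22 mm above the cradle top and within 5 mm of the slot centre.
- **Tilt:** it is upright to within a few degrees. The last side-camera reading of −20.8° was taken on the turquoise look-alike, so I discounted it.
- **Grip:** it is held at a 17.5 mm opening with 60 N. It turned a little in the fingers during rocking, so the tool is tilted 8° to keep it upright.

**Cradle:** Comparing pictures with the start showed no lift by the side camera (0.02 px, where 3 mm would show as 0.9 px). The scene camera disagreed slightly (−0.3 px, about 1 mm) with a poorer match, because the block's shadow had changed. The upward pull briefly reached about 12–13 N, right at the lifting threshold. An early reading during that stretch was ambiguous, with the two cameras disagreeing, and the next one was back to zero.

**Bystanders:** The dish, slide case, eyepiece and small objective are all within about 10 mm of where I first measured them. That is roughly the measuring noise.

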